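# Set the cheese cutter's portion stop and load a cheese

## Task

Set the portion stop of the cheese cutter to 30 mm so that the wire will halve a small cheese: its screw is worn, so wind the stop open well past the mark, to 36 mm or more, and then bring it back to 30 mm by closing only, so that no slack is left behind it. Then take the ash-grey cheese from the board, set it flat on the cutter's bed in front of the stop, slide it firmly home against the stop without bruising it, and let go; leave the white cheeses, the brush and the pot alone.

Things in the scene. Friction and masses are not known exactly. Their poses are not given: they have to be found in the camera images.
- cutter: Table-top cheese cutter fixed to the bench. Origin under it at bench height. White level bed, 40 mm above the bench, x -85..85 mm, y -130..150 mm of its frame. Along its y from - to +: crank grip, crank arm (y -158..-146 mm), screw bearing block (y -128..-103 mm, top 110 mm above the bench), stop, wire slot (y 50 mm), open bed.
- slot (a point): Middle of the 3 mm wire slot, at the bed's surface (x 0, y 50 mm of the cutter, 40 mm above the bench); the slot runs along x. Zero of the scale on the bed's -x edge: a line every 5 mm, long ones every 10 mm, read by the stop's red pointer. The wire bow is parked in line with the slot, leaning back from its hinge at x 100 mm, 62 mm above the bench, to x 270 mm, 235 mm up; leave it.
- stop_face (a point): Middle of the front face of the portion stop: upright steel plate 116 mm wide (cutter's x), from 1 to 51 mm above the bed; this point is 26 mm above the bed. Axes as the cutter's; the face looks to +y, to the slot and the cheese.
- stop (a joint): Opening of the stop in m: from the middle of the slot to the stop's face, growing as the stop moves along the cutter's -y (0 to 0.046). Drags with 3 N. The screw's brass nut is loose by 4.5 mm in its fork: on reversing, the crank turns 3/8 turn before the stop follows. Last moved open, the stop gives by up to 4.5 mm when a cheese is pushed on it; last moved closed, it stands firm.
- crank (a joint): Angle of the crank in rad, many turns (0 to 29). Grows as it is turned clockwise seen from its grip's end (positive about the cutter's y): this opens the stop, 12 mm a turn. At 0 and every full turn its arm points up, a quarter turn later to the cutter's +x. Takes about 0.09 N m (2 to 3 N at the grip) and stays where it is left.
- crank_axis (a point): Point on the screw's axis, level with the middle of the crank's grip: the centre of the grip's circle, of 40 mm radius. The axis lies along the cutter's y, at its x 0, 85 mm above the bench; this point is at y -200 mm of the cutter.
- crank_handle (a point): Middle of the crank's revolving grip, where to take it: black bar 18 mm thick, 72 mm long, along the cutter's y (30 mm more to the free end, 44 mm to the crank arm). It spins on its pin, so it can be held from above with the hand kept upright all round the circle (45 to 125 mm above the bench).
- board: Ripening board of pale wood, 330 (its x) by 120 by 18 mm, fixed on the bench; three small cheeses stand on it in a row along its x, 100 mm apart, in any order. Origin under its centre.
- ash: The ash-grey cheese: upright drum 60 mm across, 42 mm high, about 130 g. Its rind is soft: a firm push home is 5 to 15 N, and more than 20 N against the stop bruises it (besides, the bed's own drag is 1 to 5 N, by how hard it is held down). Origin at the centre of its underside. Home against the stop set to 30 mm, its middle is over the wire slot.
- white_a: An ivory-white cheese of the same size on the board; leave it. Origin at the centre of its underside.
- white_b: Another ivory-white cheese of the same size on the board; leave it. Origin at the centre of its underside.
- brush: Rind brush with a long handle, 170 mm, lying on the bench beside the crank; leave it.
- pot: White pot with a steel lid, 56 mm across, 65 mm high, on the bench beyond the cutter; leave it.
Not all that is in view belongs to the job. What is shaped like the ash but blue or yellow is not meant.

How it is judged:
By the outcome, as a careful person would: the job done as asked, in the order asked, and still so for the second after the job is handed in, with the robot touching nothing.
It also fails if it takes over 72 s, if anything falls off the work surface, if the arm or the gripper's body presses on something with over 40 N, if the wrist force passes 120 N, or if a joint passes its speed limit or range.

## Robot

A 7-joint arm with a two-finger parallel gripper is mounted at the origin on the work surface. World frame = base frame: x ahead of the robot, y to its left, z up, the work surface at z = 0. Lengths are in m, angles in rad, forces in N, time in s.
With the tool pointing down it reaches from about 0.4 to 0.85 m from the base axis. Payload 4.4 kg.
Tool frame: the origin (TCP) lies on the centre line of the jaws, within the pads' length; the fingertips stand 22 mm ahead of it and the grasp point (between the pads) lies 3 mm ahead of it; x points along the fingers, y is the direction in which the jaws open and shut, and the axes are right-handed (so a half turn about x gives the same grasp; the last joint's range is limited). The gripper opens to 94 mm and grips with 3 to 60 N. Pads are 16 mm wide; open, the fingers measure 119 mm over their backs; the gripper's body (75 mm by 177 mm) begins 78 mm behind the grasp point.
Start: joints at [-1.381, 0.628, 0.038, 1.517, -0.027, 0.996, -0.02], TCP at [0.164, 0.629, 0.192] pointing down, gripper open.
Joint ranges: [-3.06, 3.06], [-0.37, 2.12], [-1.25, 1.32], [0.18, 2.47], [-1.1, 4.24], [0.23, 1.98], [-2.94, 2.94]. Speed limits (rad/s): [2.57, 2.57, 3.14, 3.14, 3.14, 3.14, 3.14].

## Interface

Orientations are given as a unit quaternion [x, y, z, w].
In Python, from cell import sense, get_image, get_calibration, job_done gives the robot as it stands.
- The arm moves only by the shell command python3 -m handwheel 'ROWS' [FORCE]. ROWS is a JSON object of lists of equal length, an entry for each row: "linear": the shift along the tool's x, y, z in mm, a list of three; "delta_rot": the turn, a rotation vector about the tool's x, y, z in rad, a list of three; "hand": the opening, from 0 (shut) to 1 (fully open). In form: {"linear": [[x, y, z], ...], "delta_rot": [[rx, ry, rz], ...], "hand": [hand, ...]}. A call has 1 to 5 rows; each row shifts and turns the pose as measured when the row begins, along the tool's axes as they then stand; what a row does not reach is not made up. A row lasts 1/10 s, in which the tool goes at most 50 mm and 8.59 degrees, less where a joint would pass 70% of its speed; a pose out of reach is approached as far as the arm can. A call is refused whole if a number of a shift passes 50 or a number of a turn 0.15, either way. A call with a gripper value outside its range is refused whole. The fingers move at their own pace and stop on an object; FORCE is the grip in N (left out, the last holds). Time passes only in rows, so rows that do not move let the fingers close. It gives the time, the measured TCP pose, the force and the opening at its end, in the units of the state.
- sense(): the state, without advancing time (a new reading comes with each control period).
- get_image(name): name is "scene" or "side" or "wrist"; returns (picture, depth): 480x640x3 uint8, blue, green, red; 480x640 float32, m along the optical axis (not along the pixel's ray), 0 where there is no reading.
- get_calibration(name): a dict with "mtx" (3x3 intrinsics, pixels), "dist" ([k1, k2, p1, p2, k3] as OpenCV has them; the pictures are not rectified), "position" and "rotation" of the camera in the world; the wrist camera has in their place "T_tool_cam" (4x4, takes a point from camera to tool coordinates, whose origin is the TCP and whose axes are the tool frame's). Camera axes: x right, y down, z forward; pixel columns grow to the right and rows downward; lengths in m; the calibration is good to about 2 mm. A picture is of the moment at which its call begins: read the wrist's pose just before it. get_calibration takes no time and is no camera call.
- job_done(): hands the job in, once; it reports no verdict.
The state is a dict: "time": time; "q": joint angles; "qvel": joint speeds; "joint_torque": joint torques, N m; "position": TCP position; "tcp_rot": TCP orientation; "wrist_force": force on the tool from outside, world axes, zero at the start; "wrist_torque": the same for the moment, N m; "finger_gap": finger opening in m.
Only numpy, scipy, OpenCV 4.12 (cv2) and the standard library are available. Lean on these libraries where they do the work, as an engineer would, in place of code of your own. Each camera call takes 0.05 s, during which the arm holds its last target.

## Working session

There is one attempt and no reset: what is moved stays moved. The work goes in short steps, Python scripts to look and compute and a shell command to move; the robot and the scene stay as the last step left them, time stands still between calls to the robot, and variables do not carry over. Pictures are saved under pics/ and viewed, and the job is handed in when it is done.

```bash
ls; mkdir -p pics; python3 - <<'E'
from cell import sense,get_image,get_calibration
import cv2
s=sense();print(s)
for n in("scene","side","wrist"):
    im,d=get_image(n);cv2.imwrite(f"pics/{n}0.png",im)
    import numpy as np
    np.savez(f"pics/{n}0.npz",im=im,d=d)
    print(n,get_calibration(n))
E
```

```text
pics
{'time': 0.0, 'q': array([-1.38078651,  0.62932236,  0.03844736,  1.51836507, -0.02699348,
        0.99624888, -0.01998702]), 'qvel': array([ 0.00100301,  0.00105972, -0.00142395, -0.00138098,  0.00185097,
       -0.00091739, -0.00118405]), 'joint_torque': array([-6.09173725e-07, -5.49730968e+01,  1.14357267e+00, -1.86636275e+01,
       -5.21885511e-02,  2.39331031e-02,  1.72376731e-04]), 'position': array([0.16427539, 0.62820021, 0.19097056]), 'tcp_rot': array([ 0.08955026,  0.70140231, -0.09083316,  0.7012595 ]), 'wrist_force': array([-0.68327496,  0.61492334,  0.21406397]), 'wrist_torque': array([-0.03464196,  0.04824612, -0.02186002]), 'finger_gap': 0.09408637874623399}
scene {'mtx': array([[497.82185394,   0.        , 317.01533801],
       [  0.        , 497.82185394, 235.20328839],
       [  0.        ,   0.        ,   1.        ]]), 'dist': array([-0.07861472,  0.        ,  0.        ,  0.        ,  0.        ]), 'position': array([ 0.88907003, -0.51061203,  0.95453553]), 'rotation': array([ 0.91848974,  0.22560005, -0.08666013, -0.31300358])}
side {'mtx': array([[477.186
[... 253 characters left out ...]
0.71295423, 0.81079735]), 'rotation': array([-0.16634012,  0.91235052, -0.36864533,  0.06362479])}
wrist {'mtx': array([[343.04074402,   0.        , 315.60461557],
       [  0.        , 343.04074402, 242.0224221 ],
       [  0.        ,   0.        ,   1.        ]]), 'dist': array([0.00965047, 0.        , 0.        , 0.        , 0.        ]), 'T_tool_cam': array([[ 1.25060023e-03, -2.86960215e-01,  9.57941684e-01,
        -1.91107197e-01],
       [ 9.99999194e-01,  1.46858329e-04, -1.26151387e-03,
         9.60341517e-05],
       [ 2.21322576e-04,  9.57942490e-01,  2.86960168e-01,
        -8.30673047e-02],
       [ 0.00000000e+00,  0.00000000e+00,  0.00000000e+00,
         1.00000000e+00]])}
```

View pics/scene0.png

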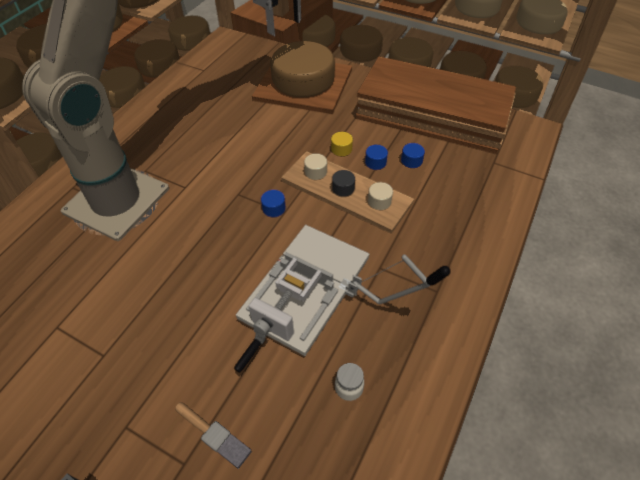

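View pics/side0.png

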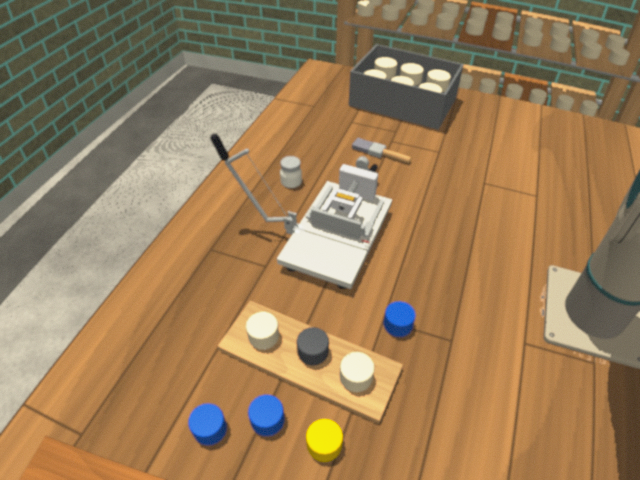

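View pics/wrist0.png

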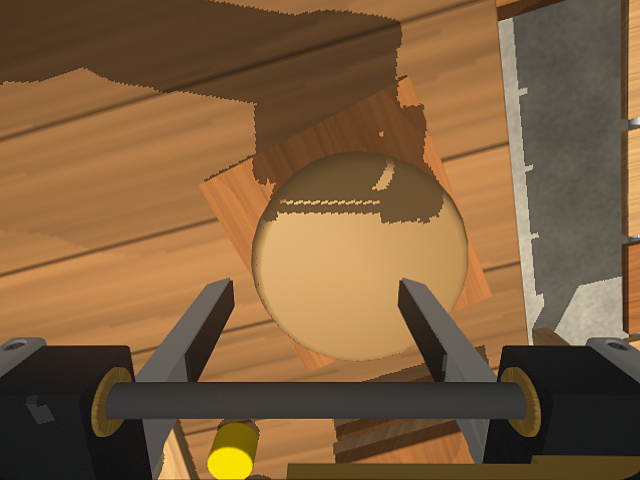

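Scene view: crank grip (black) around (248,355), cutter bed about (300,290), ash cheese at (344,183) between the white ones. Side view: ash at (313,345), grip hidden behind the block near (365,165). Next I'll measure.

```bash
cat > h.py <<'E'
import numpy as np,cv2
from scipy.spatial.transform import Rotation as R
from cell import sense,get_image,get_calibration
def cam(name,s=None):
    c=get_calibration(name)
    if name=="wrist":
        T=np.eye(4);T[:3,:3]=R.from_quat(s['tcp_rot']).as_matrix();T[:3,3]=s['position']
        T=T@c['T_tool_cam']
        return c,T[:3,:3],T[:3,3]
    return c,R.from_quat(c['rotation']).as_matrix(),np.array(c['position'])
def ray(C,uv):
    c,Rm,p=C
    u=cv2.undistortPoints(np.array(uv,float).reshape(-1,1,2),c['mtx'],c['dist']).reshape(-1,2)
    return np.c_[u,np.ones(len(u))]@Rm.T
def plane(C,uv,z):
    r=ray(C,uv);p=C[2];return p+r*((z-p[2])/r[:,2])[:,None]
def pts(C,uv,d):   # depth
    uv=np.array(uv);r=ray(C,uv);dd=d[uv[:,1].astype(int),uv[:,0].astype(int)]
    return C[2]+r*dd[:,None]
def two(C1,a,C2,b):
    r1=ray(C1,[a])[0];r2=ray(C2,[b])[0]
    A=np.c_[r1,-r2];t=np.linalg.lstsq(A,C2[2]-C1[2],rcond=None)[0]
    x=C1[2]+t[0]*r1;y=C2[2]+t[1]*r2
    return (x+y)/2,np.linalg.norm(x-y)
def blob(im,lo,hi,roi=None,amin=30):
    h=cv2.cvtColor(im,cv2.COLOR_BGR2HSV);m=cv2.inRange(h,lo,hi)
    if roi:
        k=np.zeros_like(m);x0,y0,x1,y1=roi;k[y0:y1,x0:x1]=1;m*=k
    n,l,st,ce=cv2.connectedComponentsWithStats(m)
    return [(l==i,st[i],ce[i]) for i in range(1,n) if st[i][4]>=amin]
def cloud(C,m,d):
    v,u=np.nonzero(m&(d>0));return pts(C,np.c_[u,v],d)
E
python3 - <<'E'
from h import *
np.set_printoptions(precision=4,suppress=True)
for n in("scene","side"):
    z=np.load(f"pics/{n}0.npz");im,d=z['im'],z['d'];C=cam(n)
    cv2.imwrite(f"pics/{n}_crop.png",cv2.resize(im[210:390,200:460] if n=="scene" else im[120:300,200:420],None,fx=3,fy=3,interpolation=cv2.INTER_CUBIC))
    roi=(200,80,460,400) if n=="scene" else (180,120,430,460)
    for nm,lo,hi in(("dark",(0,0,0),(180,120,62)),("white",(0,0,140),(180,75,255)),("yel",(20,150,100),(35,255,255))):
        for m,st,ce in blob(im,lo,hi,roi,60):
            P=cloud(C,m,d);print(n,nm,st,ce.round(1),'med',np.median(P,0),'z',np.percentile(P[:,2],[2,98]), 'x',np.percentile(P[:,0],[2,98]),'y',np.percentile(P[:,1],[2,98]))
E
```

```text
scene dark [332 171  23  25 485] [343.  183.2] med [0.5266 0.2752 0.0574] z [0.0245 0.0625] x [0.498  0.5492] y [0.2589 0.3094]
scene dark [422 266  28  21 248] [437.1 275.7] med [0.8399 0.0041 0.2223] z [0.1729 0.2438] x [0.8218 0.8549] y [0.0009 0.0146]
scene dark [235 334  35  38 327] [248.7 353.8] med [ 0.5641 -0.2189  0.0529] z [0.0012 0.058 ] x [0.5555 0.5747] y [-0.2554 -0.1618]
scene white [305 154  22  16 276] [315.4 161.5] med [0.4314 0.3082 0.0595] z [0.0561 0.0631] x [0.4063 0.4565] y [0.2829 0.3348]
scene white [369 183  24  17 319] [380.6 191. ] med [0.6223 0.2891 0.0598] z [0.0557 0.0634] x [0.597  0.6473] y [0.2639 0.3157]
scene white [ 236  225  133  127 5943] [307.5 283.9] med [ 0.5981 -0.033   0.0403] z [0.036  0.1109] x [0.4936 0.6607] y [-0.1528  0.1185]
scene white [339 384  24  11  79] [351.9 391. ] med [ 0.7757 -0.189   0.0391] z [0.0318 0.0432] x [0.7514 0.7859] y [-0.1965 -0.1689]
scene yel [331 132  22  24 407] [342.2 142.7] med [0.451 0.428 0.04 ] z [0.0036 0.0455] x [0.4179 0.4716] y [0.4079 0.468 ]
side dark [212 135  16  25 174] [219.4 147.1] med [0.837
[... 830 characters left out ...]
05  ] x [0.7366 0.7832] y [-0.1685 -0.1396]
side white [ 277  174  115  111 5718] [334.2 235.1] med [0.5736 0.0293 0.0417] z [0.0351 0.1007] x [0.4963 0.6656] y [-0.1417  0.1241]
side white [256 202  37  19 119] [276.  216.6] med [0.7183 0.0202 0.055 ] z [0.0027 0.0773] x [0.6763 0.7653] y [-0.0416  0.0317]
side white [246 312  32  38 899] [261.5 329.3] med [0.6194 0.3025 0.0597] z [0.0248 0.0628] x [0.5956 0.6482] y [0.2686 0.3224]
side white [ 340  352   34   40 1048] [356.5 370.8] med [0.43   0.3209 0.06  ] z [0.0275 0.0629] x [0.4051 0.4568] y [0.2873 0.3414]
side yel [ 305  418   39   42 1315] [324.1 439. ] med [0.4433 0.4456 0.0417] z [-0.     0.045] x [0.4161 0.4733] y [0.41   0.4697]
```

```bash
ls pics
```

```text
scene0.npz
scene0.png
scene_crop.png
side0.npz
side0.png
side_crop.png
wrist0.npz
wrist0.png
```

View pics/scene_crop.png

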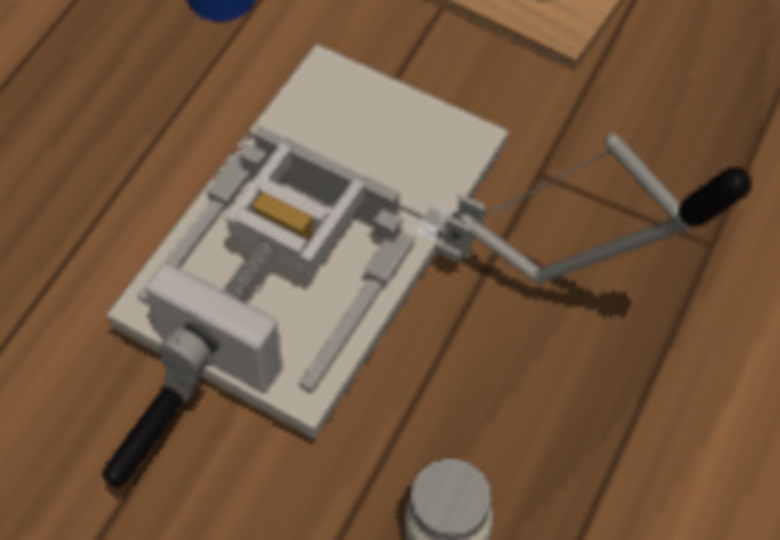

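View pics/side_crop.png

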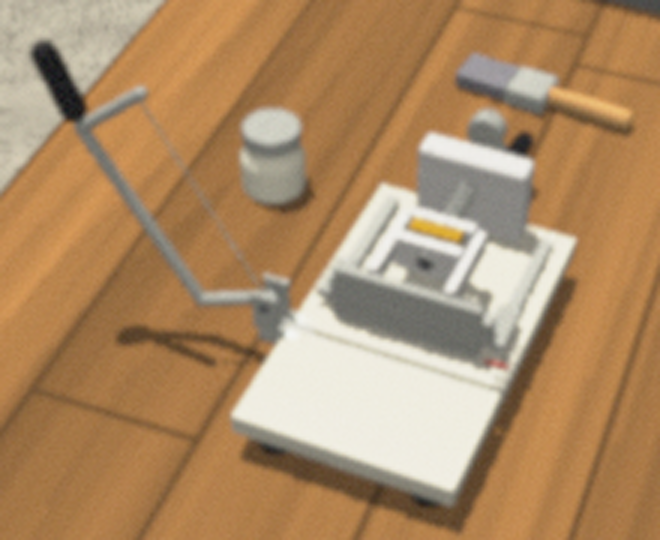

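```bash
python3 - <<'E'
from h import *
np.set_printoptions(precision=4,suppress=True)
s=sense();print("tool axes\n",R.from_quat(s['tcp_rot']).as_matrix())
Cs={}
for n in("scene","side"):
    z=np.load(f"pics/{n}0.npz");im,d=z['im'],z['d'];C=cam(n);Cs[n]=C
    B=[b for b in blob(im,(0,0,140),(180,75,255),(200,80,460,400),2000) if 0.02<np.median(cloud(C,b[0],d)[:,2])<.06]
    m=B[0][0];P=cloud(C,m,d);Q=P[(abs(P[:,2]-.04)<.004)]
    print(n,"bed z",np.median(Q[:,2]),len(Q))
    r=cv2.minAreaRect((Q[:,:2]*1000).astype(np.float32));print(r,cv2.boxPoints(r))
    # image hull corners
    k=(m.astype(np.uint8));cn=max(cv2.findContours(k,cv2.RETR_EXTERNAL,cv2.CHAIN_APPROX_NONE)[0],key=cv2.contourArea)
    a=cv2.approxPolyDP(cv2.convexHull(cn),3,True).reshape(-1,2);print(a.tolist())
    print(plane(C,a,.04))
    # grip
    if n=="scene":
        g=blob(im,(0,0,0),(180,120,62),(225,325,275,380),100)[0][0];G=cloud(C,g,d);G=G[G[:,2]>.03]
        c=G.mean(0);w,v=np.linalg.eigh(np.cov((G-c).T));print("grip",c,v[:,2],np.ptp((G-c)@v[:,2]),np.percentile(G[:,2],[5,50,95]))
# two view cheeses via top blobs
for a,b in (((315.4,161.5),None),):pass
E
```

```text
tool axes
 [[-0.0003  0.253   0.9675]
 [-0.0014  0.9675 -0.253 ]
 [-1.     -0.0014  0.    ]]
scene bed z 0.039854650364031796 4583
((578.3871459960938, -16.140365600585938), (280.9587097167969, 171.26068115234375), 87.15218353271484) [[ 485.8831 -152.1918]
 [ 656.9323 -160.7006]
 [ 670.8912  119.9111]
 [ 499.842   128.4199]]
[[306, 225], [368, 254], [302, 351], [236, 314]]
[[ 0.5033  0.1256  0.04  ]
 [ 0.6686  0.1155  0.04  ]
 [ 0.6506 -0.1597  0.04  ]
 [ 0.4881 -0.1508  0.04  ]]
grip [ 0.5642 -0.2196  0.053 ] [-0.0889 -0.9951 -0.0442] 0.08581266540801355 [0.0471 0.0531 0.0566]
side bed z 0.04119822260200956 4280
((583.7238159179688, -15.270492553710938), (284.09332275390625, 176.29681396484375), 87.27173614501953) [[ 488.914  -152.9604]
 [ 665.011  -161.3519]
 [ 678.5336  122.4194]
 [ 502.4366  130.8109]]
[[391, 199], [351, 284], [278, 263], [277, 257], [294, 226], [327, 181], [340, 174]]
[[ 0.4908 -0.1516  0.04  ]
 [ 0.5014  0.1291  0.04  ]
 [ 0.6632  0.1307  0.04  ]
 [ 0.6721  0.1161  0.04  ]
 [ 0.6742  0.0169  0.04  ]
 [ 0.6584 -0.1593  0.04  ]
 [ 0.6369 -0.1973  0.04  ]]
```

```bash
cat >> h.py <<'E'
YAW=-0.0498; ORG=np.array([.5787,-.0265])
def cyaw(): return YAW
def cut2w(p):
    c,s=np.cos(YAW),np.sin(YAW);p=np.asarray(p,float)
    return np.array([ORG[0]+c*p[0]-s*p[1],ORG[1]+s*p[0]+c*p[1],p[2]])
def w2cut(p):
    c,s=np.cos(YAW),np.sin(YAW);d=np.asarray(p[:2])-ORG
    return np.array([c*d[0]+s*d[1],-s*d[0]+c*d[1],p[2]])
def Rt(yaw=None): # tool: x down, y along cutter x, z along cutter -y
    yaw=YAW if yaw is None else yaw
    c,s=np.cos(yaw),np.sin(yaw)
    y=np.array([c,s,0]);x=np.array([0,0,-1.]);return np.c_[x,y,np.cross(x,y)]
def rows(targets,Rg=None,n=1):
    """print rows from current pose through target positions (world), turning to Rg over all"""
    s=sense();R0=R.from_quat(s['tcp_rot']);p=np.array(s['position'])
    Rg=Rt() if Rg is None else Rg
    full=(R0.inv()*R.from_matrix(Rg)).as_rotvec();N=len(targets)
    for i,t in enumerate(targets):
        Rc=R0*R.from_rotvec(full*i/N)
        print((Rc.inv().apply(np.array(t)-p)*1000).round(1).tolist(),(full/N).round(3).tolist());p=np.array(t)
def line(t,n):
    p=np.array(sense()['position']);return [p+(np.array(t)-p)*(i+1)/n for i in range(n)]
E
python3 - <<'E'
from h import *
rows(line([.53,.30,.22],11))
E
```

```text
[-2.6, -20.5, 39.7] [0.124, 0.0, 0.0]
[-2.6, -15.4, 41.9] [0.124, 0.0, 0.0]
[-2.6, -10.1, 43.5] [0.124, 0.0, 0.0]
[-2.6, -4.6, 44.4] [0.124, 0.0, 0.0]
[-2.6, 0.9, 44.7] [0.124, 0.0, 0.0]
[-2.6, 6.4, 44.2] [0.124, 0.0, 0.0]
[-2.6, 11.9, 43.1] [0.124, 0.0, 0.0]
[-2.6, 17.1, 41.3] [0.124, 0.0, 0.0]
[-2.6, 22.1, 38.8] [0.124, 0.0, 0.0]
[-2.6, 26.7, 35.8] [0.124, 0.0, 0.0]
[-2.6, 30.9, 32.2] [0.124, 0.0, 0.0]
```

```bash
python3 -m handwheel '{"linear":[[-3,-20,40],[-3,-15,42],[-3,-10,43],[-3,-5,44],[-3,1,45]],"delta_rot":[[0.124,0,0],[0.124,0,0],[0.124,0,0],[0.124,0,0],[0.124,0,0]],"hand":[0.85,0.85,0.85,0.85,0.85]}'; python3 - <<'E'
from h import *
rows(line([.53,.30,.22],6))
E
```

```text
time: 0.65
position: [0.3257, 0.4798, 0.2031]
tcp_rot: [0.301, 0.642, -0.303, 0.637]
wrist_force: [0.9, 0.6, -0.5]
finger_gap: 0.0802
[-3.0, 7.3, 44.8] [0.123, -0.0, 0.001]
[-3.0, 12.7, 43.5] [0.123, -0.0, 0.001]
[-3.0, 18.0, 41.6] [0.123, -0.0, 0.001]
[-3.0, 22.9, 39.1] [0.123, -0.0, 0.001]
[-2.9, 27.6, 36.0] [0.123, -0.0, 0.001]
[-2.9, 31.8, 32.4] [0.123, -0.0, 0.001]
```

```bash
python3 -m handwheel '{"linear":[[-3,7,45],[-3,13,43],[-3,18,42],[-3,23,39],[-3,28,36]],"delta_rot":[[0.124,0,0],[0.124,0,0],[0.124,0,0],[0.124,0,0],[0.124,0,0]],"hand":[0.85,0.85,0.85,0.85,0.85]}';python3 -m handwheel '{"linear":[[-3,32,32],[0,0,0]],"delta_rot":[[0.124,0,0],[0,0,0]],"hand":[0.85,0.85]}'; python3 - <<'E'
from h import *
s=sense();im,d=get_image("wrist");cv2.imwrite("pics/w1.png",im);np.savez("pics/w1.npz",im=im,d=d,p=s['position'],r=s['tcp_rot'])
print(s['position'],s['tcp_rot'],Rt())
rows(line(cut2w([0,-20,240*1])*0+np.append(cut2w([0,0,0])[:2],.24),7))
E
```

```text
time: 1.15
position: [0.4994, 0.3211, 0.2171]
tcp_rot: [0.487, 0.513, -0.491, 0.508]
wrist_force: [0.1, 0.4, 0.5]
finger_gap: 0.0798
time: 1.35
position: [0.5393, 0.2817, 0.2204]
tcp_rot: [-0.522, -0.474, 0.526, -0.475]
wrist_force: [0.0, -0.9, 0.4]
finger_gap: 0.08
[0.53930401 0.28167978 0.22041955] [-0.52202426 -0.47437611  0.52631412 -0.47481726] [[ 0.          0.99876024 -0.04977942]
 [ 0.         -0.04977942 -0.99876024]
 [-1.          0.         -0.        ]]
[-2.8, 10.1, 43.8] [-0.006, 0.0, 0.001]
[-2.8, 9.9, 43.8] [-0.006, 0.0, 0.001]
[-2.8, 9.6, 43.9] [-0.006, 0.0, 0.001]
[-2.8, 9.3, 43.9] [-0.006, 0.0, 0.001]
[-2.9, 9.1, 44.0] [-0.006, 0.0, 0.001]
[-2.9, 8.8, 44.0] [-0.006, 0.0, 0.001]
[-2.9, 8.5, 44.1] [-0.006, 0.0, 0.001]
```

View pics/w1.png

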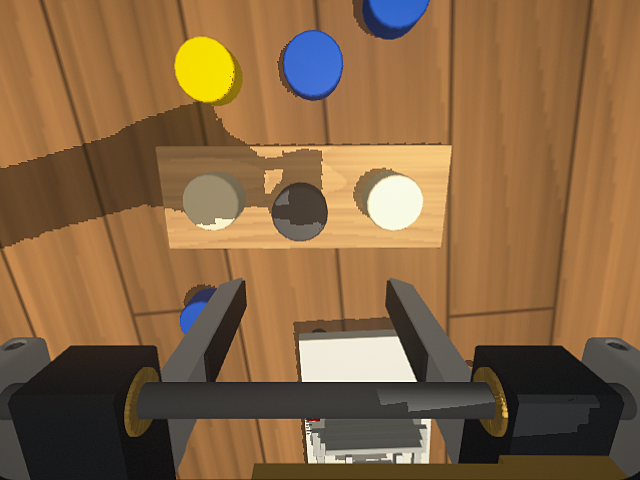

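The wrist view shows the ash cheese at (300,212) between the whites on the board, and the cutter bed at the bottom, around (360,390). I'll go on to look down on the cutter.

```bash
python3 -m handwheel '{"linear":[[-3,10,44],[-3,10,44],[-3,10,44],[-3,9,44],[-3,9,44]],"delta_rot":[[-0.01,0,0],[-0.01,0,0],[-0.01,0,0],[-0.01,0,0],[0,0,0]],"hand":[0.85,0.85,0.85,0.85,0.85]}';python3 -m handwheel '{"linear":[[-3,9,44],[-3,9,44],[0,0,0]],"delta_rot":[[0,0,0],[0,0,0],[0,0,0]],"hand":[0.85,0.85,0.6]}'; python3 - <<'E'
from h import *
s=sense();im,d=get_image("wrist");cv2.imwrite("pics/w2.png",im);np.savez("pics/w2.npz",im=im,d=d,p=s['position'],r=s['tcp_rot'])
print(s['position'],s['time'])
rows(line(cut2w([-.007,-.206,.15]),5))
E
```

```text
time: 1.9
position: [0.5651, 0.0743, 0.2308]
tcp_rot: [-0.502, -0.501, 0.507, -0.49]
wrist_force: [1.5, 0.5, 0.5]
finger_gap: 0.08
time: 2.2
position: [0.5808, -0.0194, 0.2362]
tcp_rot: [-0.502, -0.501, 0.507, -0.49]
wrist_force: [0.1, -0.5, 0.2]
finger_gap: 0.075
[ 0.58075185 -0.01944401  0.23623747] 2.2
[16.8, -2.8, 43.6] [0.007, -0.002, 0.004]
[16.9, -2.6, 43.6] [0.007, -0.002, 0.004]
[16.9, -2.3, 43.6] [0.007, -0.002, 0.004]
[17.0, -2.1, 43.6] [0.007, -0.002, 0.004]
[17.1, -1.8, 43.6] [0.007, -0.002, 0.004]
```

View pics/w2.png

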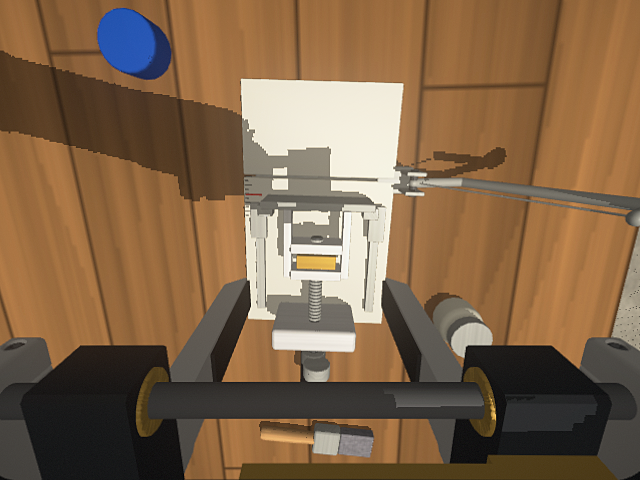

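```bash
python3 - <<'E'
from h import *
np.set_printoptions(precision=4,suppress=True)
z=np.load("pics/w2.npz");im,d=z['im'],z['d'];C=cam("wrist",dict(position=z['p'],tcp_rot=z['r']))
cv2.imwrite("pics/w2c.png",cv2.resize(im[150:250,230:420],None,fx=4,fy=4,interpolation=cv2.INTER_CUBIC))
for uv in [(241,79),(403,84),(381,322),(247,320),(245,178),(392,180)]:
    P=plane(C,[uv],.04)[0];print(uv,P,w2cut(P))
print(np.median(d[80:150,260:390]), np.median(cloud(C,np.pad(np.ones((50,100),bool),((90,340),(270,270))),d),0))
# block & crank disc via depth
for uv in [(313,340),(316,365)]: 
    P=pts(C,[uv],d)[0];print(uv,P,w2cut(P))
z=np.load("pics/w1.npz");im1,d1=z['im'],z['d'];C1=cam("wrist",dict(position=z['p'],tcp_rot=z['r']))
for uv in [(300,212),(395,202),(212,202)]:
    print(uv,pts(C1,[uv],d1)[0],plane(C1,[uv],.06)[0])
for uv in [(295,332),(411,338)]:
    P=plane(C1,[uv],.04)[0];print(uv,P,w2cut(P))
E
```

```text
(241, 79) [0.5038 0.1258 0.04  ] [-0.0824  0.1484  0.04  ]
(403, 84) [0.671  0.1176 0.04  ] [0.085  0.1485 0.04  ]
(381, 322) [ 0.6582 -0.1573  0.04  ] [ 0.0859 -0.1266  0.04  ]
(247, 320) [ 0.4889 -0.1529  0.04  ] [-0.0834 -0.1307  0.04  ]
(245, 178) [0.5    0.0248 0.04  ] [-0.0811  0.0473  0.04  ]
(392, 180) [0.6642 0.0198 0.04  ] [0.0831 0.0505 0.04  ]
0.36615342 [0.5843 0.09   0.0382]
(313, 340) [ 0.5745 -0.1389  0.1087] [ 0.0014 -0.1124  0.1087]
(316, 365) [ 0.5771 -0.1693  0.1092] [ 0.0056 -0.1427  0.1092]
(300, 212) [0.5242 0.2927 0.0576] [0.5244 0.2932 0.06  ]
(395, 202) [0.624  0.2932 0.0562] [0.6232 0.294  0.06  ]
(212, 202) [0.4345 0.3124 0.0584] [0.435  0.3126 0.06  ]
(295, 332) [0.4999 0.1403 0.04  ] [-0.087   0.1627  0.04  ]
(411, 338) [0.6415 0.1182 0.04  ] [0.0555 0.1476 0.04  ]
```

View pics/w2c.png

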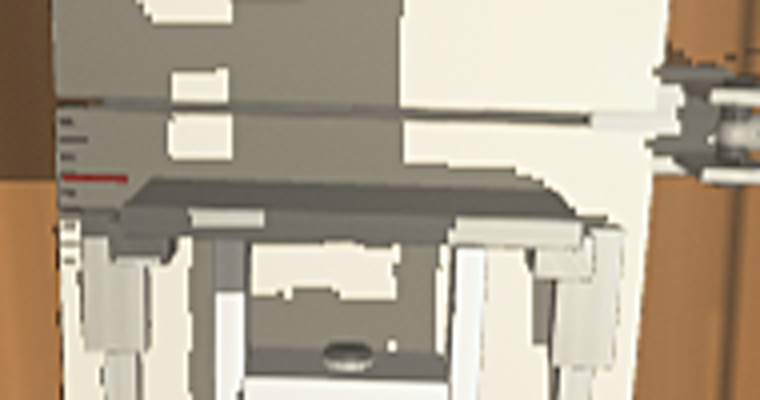

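The pointer in the crop at (90,179) lies just past the 20 mm line, so the stop is open about 21 mm. The slot is at row 104. Bed corners agree with the assumed cutter frame to about 2 mm. Next: above the grip.

```bash
python3 -m handwheel '{"linear":[[17,-3,44],[17,-3,44],[17,-2,44],[17,-2,44],[17,-2,42]],"delta_rot":[[0.01,0,0.004],[0.01,0,0.004],[0.01,0,0.004],[0.004,0,0.004],[0,0,0.004]],"hand":[0.6,0.6,0.6,0.6,0.6]}';python3 -m handwheel '{"linear":[[0,0,5]],"delta_rot":[[0,0,0]],"hand":[0.6]}'; python3 - <<'E'
from h import *
np.set_printoptions(precision=4,suppress=True)
s=sense();im,d=get_image("wrist");cv2.imwrite("pics/w3.png",im);np.savez("pics/w3.npz",im=im,d=d,p=s['position'],r=s['tcp_rot'])
im,d=get_image("scene");cv2.imwrite("pics/s3.png",im)
print(w2cut(s['position']),s['time'],(R.from_matrix(Rt()).inv()*R.from_quat(s['tcp_rot'])).as_rotvec())
E
```

```text
time: 2.75
position: [0.5694, -0.2096, 0.1443]
tcp_rot: [0.51, 0.502, -0.495, 0.493]
wrist_force: [0.4, -0.2, -1.3]
finger_gap: 0.0562
time: 2.85
position: [0.5666, -0.2175, 0.1417]
tcp_rot: [0.51, 0.502, -0.497, 0.491]
wrist_force: [-0.2, -0.3, 0.9]
finger_gap: 0.0566
[-0.0025 -0.1914  0.1417] 2.85 [-0.0355  0.0243  0.0014]
```

View pics/w3.png

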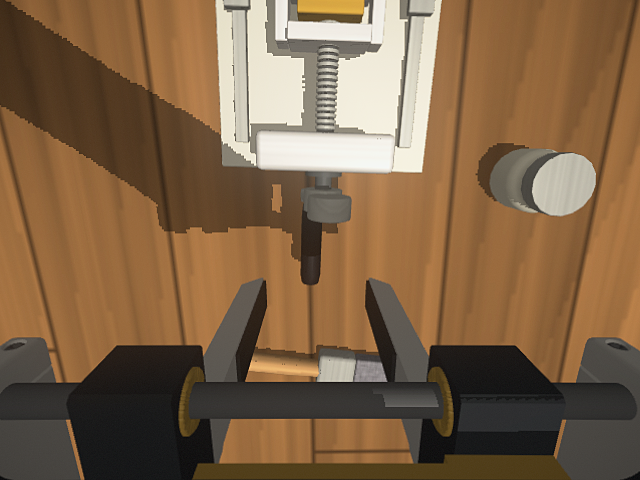

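View pics/s3.png

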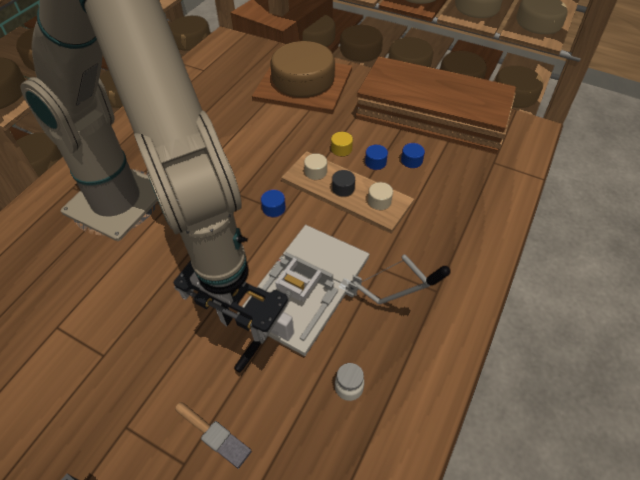

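Wrist: the grip's free end is at (311,280) and it is dark, hanging left of the axis (crank disc at (328,207)). The brush is beyond it at (320,365).

```bash
python3 - <<'E'
from h import *
np.set_printoptions(precision=4,suppress=True)
z=np.load("pics/w3.npz");im,d=z['im'],z['d'];C=cam("wrist",dict(position=z['p'],tcp_rot=z['r']))
B=blob(im,(0,0,0),(180,255,70),(295,205,325,290),60)
for m,st,ce in B:
    P=cloud(C,m,d);Q=np.array([w2cut(p) for p in P]);print(st,ce,np.percentile(Q,[2,25,50,75,98],axis=0))
    v,u=np.nonzero(m)
    for r in range(225,290,10):
        uu=u[v==r]
        if len(uu):
            a=[w2cut(x) for x in plane(C,[(uu.min()-.5,r),(uu.max()+.5,r)],.05)];print(r,uu.min(),uu.max(),a[0],a[1],np.mean(a,0))
for uv in [(258,150),(393,150),(325,190),(328,205)]:
    print(uv,w2cut(pts(C,[uv],d)[0]))
E
```

```text
[ 301  205   21   80 1289] [310.0962 249.564 ] [[-0.0141 -0.2271  0.0464]
 [-0.0105 -0.2118  0.05  ]
 [-0.0062 -0.1969  0.0516]
 [-0.0019 -0.1827  0.0526]
 [ 0.0025 -0.1659  0.054 ]]
225 301 321 [-0.0149 -0.1758  0.05  ] [ 0.0029 -0.1752  0.05  ] [-0.006  -0.1755  0.05  ]
235 301 321 [-0.0147 -0.1846  0.05  ] [ 0.0032 -0.184   0.05  ] [-0.0057 -0.1843  0.05  ]
245 301 320 [-0.0145 -0.1935  0.05  ] [ 0.0027 -0.1929  0.05  ] [-0.0059 -0.1932  0.05  ]
255 301 320 [-0.0143 -0.2025  0.05  ] [ 0.0031 -0.2019  0.05  ] [-0.0056 -0.2022  0.05  ]
265 301 319 [-0.0141 -0.2117  0.05  ] [ 0.0026 -0.2111  0.05  ] [-0.0058 -0.2114  0.05  ]
275 301 319 [-0.0139 -0.221   0.05  ] [ 0.0029 -0.2205  0.05  ] [-0.0055 -0.2208  0.05  ]
(258, 150) [-0.0412 -0.115   0.1074]
(393, 150) [ 0.0451 -0.1119  0.1071]
(325, 190) [ 0.0033 -0.1409  0.0903]
(328, 205) [ 0.0046 -0.1468  0.1193]
```

```bash
sed -i 's/ORG=np.array(\[.5787/ORG=np.array([.5799/' h.py; python3 - <<'E'
from h import *
rows([cut2w([-.0075,-.206,.13]),cut2w([-.0075,-.206,.095]),cut2w([-.0075,-.206,.068]),cut2w([-.0075,-.206,.050])])
E
```

```text
[12.6, -7.0, 19.7] [0.01, -0.007, -0.001]
[35.0, -0.1, 0.7] [0.01, -0.007, -0.001]
[27.0, -0.1, 0.4] [0.01, -0.007, -0.001]
[18.0, -0.0, 0.1] [0.01, -0.007, -0.001]
```

```bash
python3 -m handwheel '{"linear":[[8,-7,17],[20,0,3],[35,0,0],[20,0,0],[8,0,0]],"delta_rot":[[0.012,-0.008,0],[0.012,-0.008,0],[0.012,-0.008,0],[0,0,0],[0,0,0]],"hand":[0.6,0.6,0.6,0.6,0.6]}'; python3 - <<'E'
from h import *
s=sense();print(w2cut(s['position']));rows([cut2w([-.0075,-.206,.049])])
E
```

```text
time: 3.45
position: [0.5683, -0.2212, 0.0514]
tcp_rot: [0.512, 0.49, -0.503, 0.494]
wrist_force: [-0.8, 0.0, 0.1]
finger_gap: 0.0564
[-0.00190626 -0.19508308  0.05141387]
[2.3, -5.8, 10.8] [0.02, -0.006, -0.013]
```

```bash
python3 -m handwheel '{"linear":[[1,-6,11],[1,-1,3]],"delta_rot":[[0.02,-0.006,-0.013],[0,0,0]],"hand":[0.6,0.5]}'; python3 - <<'E'
from h import *
s=sense();print(w2cut(s['position']));rows([cut2w([-.0075,-.206,.049])])
E
```

```text
time: 3.65
position: [0.5607, -0.233, 0.0489]
tcp_rot: [-0.511, -0.489, 0.512, -0.487]
wrist_force: [-0.2, 0.4, 0.3]
finger_gap: 0.0516
[-0.00889797 -0.20722507  0.04894045]
[-0.1, 1.4, -1.2] [0.002, -0.0, 0.002]
```

Well placed. Closing on the grip.

```bash
python3 -m handwheel '{"linear":[[0,1,0],[0,0,0],[0,0,0],[0,0,0],[0,0,0]],"delta_rot":[[0,0,0],[0,0,0],[0,0,0],[0,0,0],[0,0,0]],"hand":[0.05,0.05,0.05,0.05,0.05]}' 25; python3 - <<'E'
from h import *
s=sense();print(w2cut(s['position']),s['wrist_torque'])
E
```

```text
time: 4.15
position: [0.5638, -0.2349, 0.0524]
tcp_rot: [0.512, 0.486, -0.512, 0.489]
wrist_force: [0.1, 0.1, 0.2]
finger_gap: 0.0118
[-0.00572498 -0.20893381  0.05244734] [-0.09816786  0.03132662 -0.01193157]
```

```bash
python3 - <<'E'
from h import *
s=sense();im,d=get_image("wrist");cv2.imwrite("pics/w4.png",im[200:400]);im,d=get_image("scene");cv2.imwrite("pics/s4.png",cv2.resize(im[270:400,180:340],None,fx=4,fy=4))
s=sense();print(s['finger_gap'],w2cut(s['position']))
E
```

```text
0.005633910387458873 [-0.00577427 -0.20887039  0.05232058]
```

View pics/w4.png

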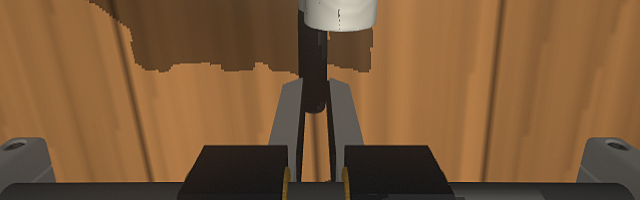

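View pics/s4.png

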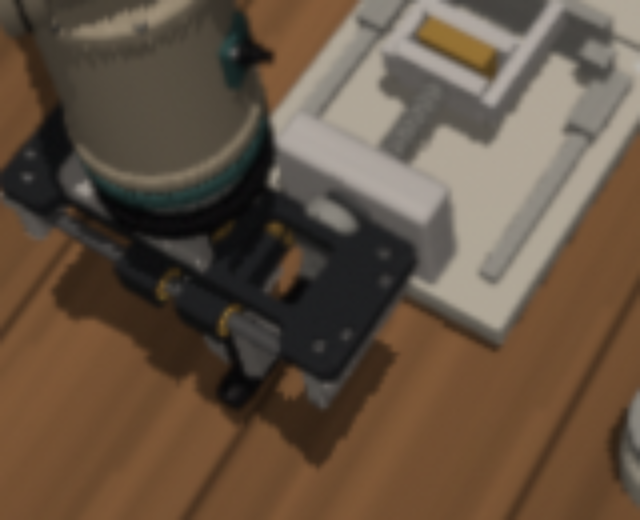

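```bash
python3 - <<'E'
from h import *
s=sense();print(s['finger_gap'],w2cut(s['position']),s['time'])
im,d=get_image("wrist");cv2.imwrite("pics/w5.png",cv2.resize(im[200:380,230:400],None,fx=4,fy=4))
C=cam("wrist",s)
for r in range(270,340,8):
    print(r,[tuple(((w2cut(pts(C,[(c,r)],d)[0]))*1000).round(0).astype(int)) for c in (290,300,308,314,320,330,340)])
s=sense();print(s['finger_gap'])
E
```

```text
0.005633910387458873 [-0.00577427 -0.20887039  0.05232058] 4.25
270 [(np.int64(-24), np.int64(-221), np.int64(-1)), (np.int64(-14), np.int64(-201), np.int64(49)), (np.int64(-9), np.int64(-200), np.int64(52)), (np.int64(-6), np.int64(-199), np.int64(53)), (np.int64(-2), np.int64(-200), np.int64(51)), (np.int64(6), np.int64(-221), np.int64(0)), (np.int64(14), np.int64(-221), np.int64(-3))]
278 [(np.int64(-24), np.int64(-228), np.int64(-2)), (np.int64(-14), np.int64(-206), np.int64(49)), (np.int64(-9), np.int64(-205), np.int64(53)), (np.int64(-6), np.int64(-205), np.int64(53)), (np.int64(-2), np.int64(-205), np.int64(52)), (np.int64(6), np.int64(-228), np.int64(-2)), (np.int64(14), np.int64(-228), np.int64(-2))]
286 [(np.int64(-19), np.int64(-200), np.int64(75)), (np.int64(-13), np.int64(-200), np.int64(76)), (np.int64(-9), np.int64(-201), np.int64(72)), (np.int64(-6), np.int64(-210), np.int64(52)), (np.int64(-2), np.int64(-211), np.int64(52)), (np.int64(3), np.int64(-199), np.int64(77)), (np.int64(8), np.int64(-200), np.int64(75))]
294 [(np.int64(-18), np.int64(-200), np.int64(86)), (n
[... 1248 characters left out ...]
np.int64(110))]
326 [(np.int64(-16), np.int64(-200), np.int64(117)), (np.int64(-12), np.int64(-200), np.int64(116)), (np.int64(-8), np.int64(-201), np.int64(114)), (np.int64(-6), np.int64(-269), np.int64(-1)), (np.int64(-1), np.int64(-269), np.int64(-1)), (np.int64(1), np.int64(-199), np.int64(117)), (np.int64(5), np.int64(-200), np.int64(116))]
334 [(np.int64(-15), np.int64(-200), np.int64(123)), (np.int64(-11), np.int64(-200), np.int64(122)), (np.int64(-8), np.int64(-200), np.int64(121)), (np.int64(-6), np.int64(-277), np.int64(-1)), (np.int64(-1), np.int64(-277), np.int64(-1)), (np.int64(1), np.int64(-199), np.int64(123)), (np.int64(5), np.int64(-200), np.int64(123))]
0.004707893775247814
```

View pics/w5.png

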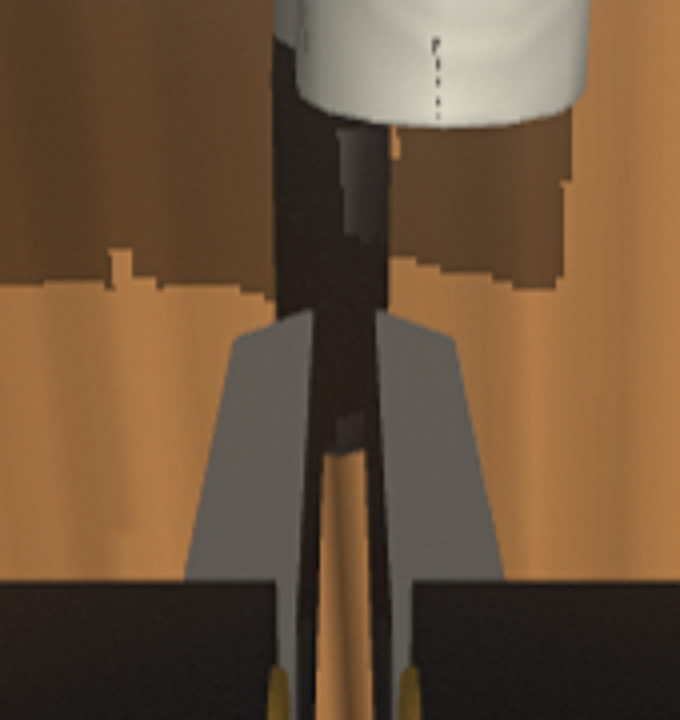

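```bash
python3 - <<'E'
from h import *
np.set_printoptions(precision=4,suppress=True)
for f in("w1","w3"):
    z=np.load(f"pics/{f}.npz");im,d=z['im'],z['d'];T=get_calibration("wrist")['T_tool_cam'];C=(get_calibration("wrist"),T[:3,:3],T[:3,3])
    v,u=np.nonzero((d>0)&(d<.205));P=pts(C,np.c_[u,v],d)
    print(f,"tool x max",np.percentile(P[:,0],[50,90,99,99.9,100]))
    for x in (-.1,-.08,-.06,-.04,-.03,-.02,-.01,0,.01):
        k=abs(P[:,0]-x)<.004
        if k.sum()>5:print(x,k.sum(),"y",np.percentile(P[k,1],[0,50,100]),"z",np.percentile(P[k,2],[0,50,100]),"rows",v[k].min(),v[k].max())
E
```

```text
w1 tool x max [-0.1266 -0.083  -0.0264 -0.0142 -0.0106]
-0.1 626 y [-0.0493  0.0419  0.0511] z [-0.0105  0.0021  0.0106] rows 375 444
-0.08 1508 y [-0.0517  0.0404  0.053 ] z [-0.0103 -0.0083  0.0083] rows 340 381
-0.06 914 y [-0.0512  0.0403  0.053 ] z [-0.0099 -0.0085  0.0088] rows 316 362
-0.04 628 y [-0.0509  0.0008  0.0529] z [-0.0097 -0.0085  0.0089] rows 296 335
-0.03 532 y [-0.0509 -0.0388  0.0524] z [-0.0096 -0.0085  0.0087] rows 288 324
-0.02 427 y [-0.0509 -0.0389  0.0526] z [-0.0096 -0.0077  0.0089] rows 280 316
-0.01 58 y [-0.0435  0.0404  0.0452] z [-0.0094 -0.0036  0.0083] rows 278 306
w3 tool x max [-0.1261 -0.086   0.0434  0.0452  0.0461]
-0.1 427 y [-0.0353 -0.0285  0.0365] z [-0.0103  0.0025  0.0101] rows 374 443
-0.08 1365 y [-0.0399 -0.0271  0.0417] z [-0.0102 -0.0086  0.0074] rows 341 381
-0.06 808 y [-0.0395 -0.0271  0.0414] z [-0.0099 -0.0088  0.0089] rows 315 362
-0.04 555 y [-0.0395 -0.0272  0.0409] z [-0.01   -0.0087  0.0085] rows 296 335
-0.03 466 y [-0.0391  0.0008  0.0407] z [-0.0098 -0.0087  0.0085] rows 288 325
-0.02 361 y [-0.0392 -0.0272  0.0408] z [-0.0098 -0.0085  0.009 ] rows 280 315
-0.01 46 y [-0.0319  0.0008  0.0335] z [-0.0096 -0.0034  0.0059] rows 278 303
```

The wrist depth puts the fingertips at tool x of about −12 mm, not +22 mm as described. The jaws also shut to 4.7 mm over the 18 mm bar, so the fingers never reached it. I'll open and descend in steps, watching the force.

```bash
python3 -m handwheel '{"linear":[[0,-1,-2],[0,0,0],[0,0,0]],"delta_rot":[[0,0,0],[0,0,0],[0,0,0]],"hand":[0.5,0.5,0.5]}' ; python3 -m handwheel '{"linear":[[8,0,0],[8,0,0],[5,0,0]],"delta_rot":[[0,0,0],[0,0,0],[0,0,0]],"hand":[0.5,0.5,0.5]}'; python3 - <<'E'
from h import *
s=sense();print(w2cut(s['position']));rows([cut2w([-.0075,-.206,.015])])
im,d=get_image("wrist");cv2.imwrite("pics/w6.png",cv2.resize(im[200:380,230:400],None,fx=4,fy=4))
im,d=get_image("scene");cv2.imwrite("pics/s6.png",cv2.resize(im[270:400,180:340],None,fx=4,fy=4))
E
```

```text
time: 4.6
position: [0.5625, -0.2324, 0.052]
tcp_rot: [0.512, 0.487, -0.512, 0.489]
wrist_force: [-0.0, 0.0, -0.6]
finger_gap: 0.0255
time: 4.9
position: [0.563, -0.2325, 0.0299]
tcp_rot: [0.512, 0.486, -0.511, 0.489]
wrist_force: [-0.5, -0.3, -0.0]
finger_gap: 0.0465
[-0.00665376 -0.20654267  0.02990308]
[14.9, -0.9, -0.6] [0.002, 0.002, -0.004]
```

View pics/w6.png

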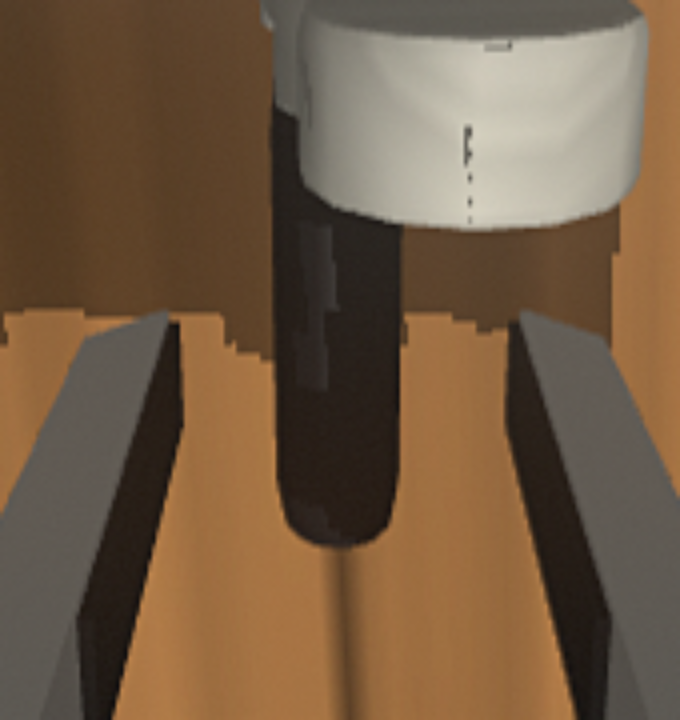

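View pics/s6.png

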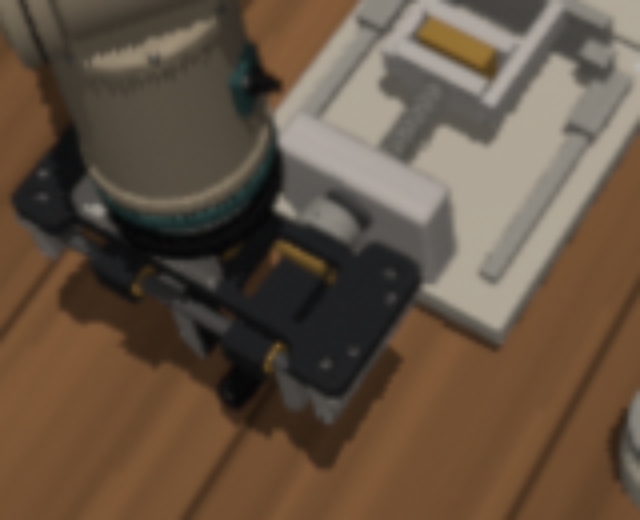

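The bar's end is centred between the open fingers, and the fingertips are still above it. No contact, so I'm going down the remaining 14 mm.

```bash
python3 -m handwheel '{"linear":[[7,-1,0],[5,0,0],[2,0,0]],"delta_rot":[[0,0,0],[0,0,0],[0,0,0]],"hand":[0.5,0.5,0.4]}' ; python3 -m handwheel '{"linear":[[0,0,0],[0,0,0],[0,0,0],[0,0,0]],"delta_rot":[[0,0,0],[0,0,0],[0,0,0],[0,0,0]],"hand":[0.05,0.05,0.05,0.05]}' 25; python3 - <<'E'
from h import *
s=sense();print(w2cut(s['position']));rows([cut2w([-.0075,-.206,.015])])
im,d=get_image("wrist");cv2.imwrite("pics/w7.png",cv2.resize(im[200:380,230:400],None,fx=4,fy=4))
print(sense()['finger_gap'],s['wrist_torque'])
E
```

```text
time: 5.3
position: [0.5616, -0.2325, 0.0146]
tcp_rot: [0.512, 0.487, -0.512, 0.489]
wrist_force: [-0.4, 0.1, 0.5]
finger_gap: 0.0421
time: 5.7
position: [0.5617, -0.2325, 0.0143]
tcp_rot: [0.512, 0.487, -0.512, 0.489]
wrist_force: [0.3, 0.6, -2.3]
finger_gap: 0.0172
[-0.00789335 -0.20668538  0.01434174]
[-0.7, 0.4, -0.7] [0.001, 0.002, -0.003]
0.016893775245791814 [-0.0866455   0.03847553  0.03768272]
```

View pics/w7.png

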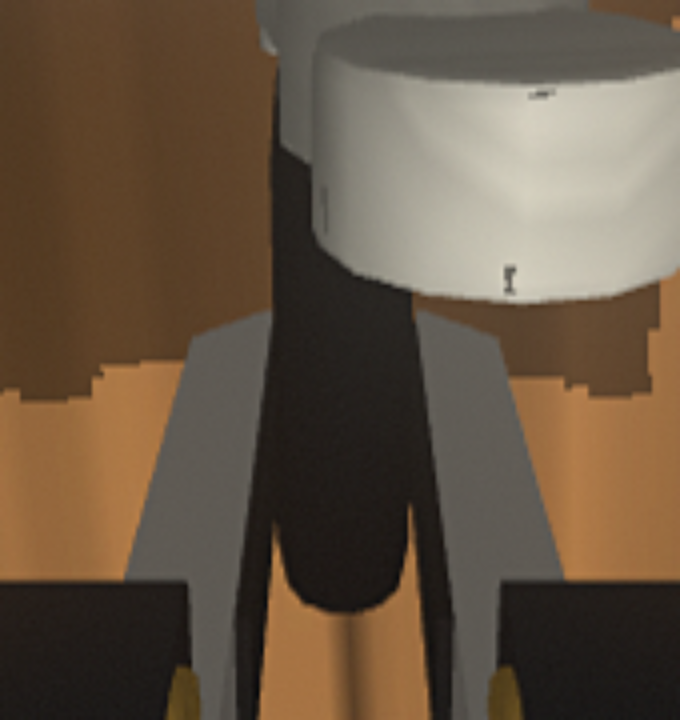

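Gripped (gap 17 mm), so the grip really lies 31 mm behind the TCP. Now the crank helper.

```bash
cat >> h.py <<'E'
CX,CZ=0.0,.0535
def crank(step_deg,n=5,y=-.2065,r=.04,lead=0):
    s=sense();R0=R.from_quat(s['tcp_rot']);p=w2cut(s['position'])
    a=np.arctan2(p[0]-CX,p[2]-CZ);rr=np.hypot(p[0]-CX,p[2]-CZ)
    print("phi %.1f r %.1f mm y %.1f F %s t %.2f gap %.1f"%(np.degrees(a)%360,rr*1e3,p[1]*1e3,s['wrist_force'].round(1),s['time'],s['finger_gap']*1e3))
    rv=(R0.inv()*R.from_matrix(Rt())).as_rotvec();print("rot",rv.round(3).tolist())
    q=s['position'];out=[]
    for i in range(n):
        b=a+np.radians(step_deg)*(i+1)
        t=cut2w([CX+r*np.sin(b),y,CZ+r*np.cos(b)])
        out.append((R0.inv().apply(t-q)*1000).round(1).tolist());q=t
    print(out)
E
python3 -c "
from h import *
crank(12)"
```

```text
phi 191.4 r 40.0 mm y -206.7 F [ 1.  -1.3 -1.6] t 5.75 gap 16.9
rot [0.001, 0.002, -0.003]
[[-2.5, -8.0, -0.2], [-4.1, -7.3, -0.0], [-5.5, -6.3, 0.0], [-6.7, -5.0, 0.0], [-7.6, -3.5, 0.0]]
```

```bash
python3 -m handwheel '{"linear":[[-2.5,-8,0],[-4,-7.3,0],[-5.5,-6.3,0],[-6.7,-5,0],[-7.6,-3.5,0]],"delta_rot":[[0,0,0],[0,0,0],[0,0,0],[0,0,0],[0,0,0]],"hand":[0.05,0.05,0.05,0.05,0.05]}' 30;python3 -c "
from h import *
crank(14)"
```

```text
time: 6.25
position: [0.5312, -0.2312, 0.0423]
tcp_rot: [0.513, 0.485, -0.511, 0.49]
wrist_force: [3.4, -0.8, -1.6]
finger_gap: 0.0171
phi 253.8 r 40.0 mm y -206.9 F [ 3.4 -0.8 -1.6] t 6.25 gap 17.1
rot [0.002, 0.003, -0.007]
[[-9.6, -1.5, -0.3], [-9.7, 0.9, 0.0], [-9.2, 3.2, 0.0], [-8.2, 5.3, 0.0], [-6.6, 7.2, 0.0]]
```

```bash
python3 -m handwheel '{"linear":[[-9.6,-1.5,0],[-9.7,1,0],[-9.2,3.2,0],[-8.2,5.3,0],[-6.6,7.2,0]],"delta_rot":[[0,0.003,-0.006],[0,0,0],[0,0,0],[0,0,0],[0,0,0]],"hand":[0.05,0.05,0.05,0.05,0.05]}';python3 -c "
from h import *
crank(14)"
```

```text
time: 6.75
position: [0.5508, -0.232, 0.0899]
tcp_rot: [0.513, 0.485, -0.51, 0.49]
wrist_force: [9.8, -2.8, -24.0]
finger_gap: 0.0171
phi 332.7 r 41.0 mm y -206.7 F [  9.8  -2.8 -24. ] t 6.75 gap 17.1
rot [0.002, 0.002, -0.008]
[[-2.4, 9.6, -0.1], [-1.0, 9.7, 0.0], [1.4, 9.7, 0.0], [3.7, 9.0, 0.0], [5.8, 7.9, 0.0]]
```

```bash
sed -i 's/CX,CZ=0.0,.0535/CX,CZ=0.0,.0525/' h.py; python3 -c "
from h import *
crank(14)"
```

```text
phi 333.3 r 41.9 mm y -206.7 F [  9.8  -2.8 -24. ] t 6.75 gap 17.1
rot [0.002, 0.002, -0.008]
[[-1.5, 10.0, -0.1], [-0.9, 9.7, 0.0], [1.5, 9.6, 0.0], [3.8, 9.0, 0.0], [5.8, 7.8, 0.0]]
```

```bash
python3 -m handwheel '{"linear":[[-1.5,10,0],[-0.5,9.7,0],[1.5,9.6,0],[3.8,9,0],[5.8,7.8,0]],"delta_rot":[[0,0.002,-0.008],[0,0,0],[0,0,0],[0,0,0],[0,0,0]],"hand":[0.05,0.05,0.05,0.05,0.05]}';python3 -c "
from h import *
crank(14)"
```

```text
time: 7.25
position: [0.5928, -0.2339, 0.0857]
tcp_rot: [-0.51, -0.491, 0.514, -0.484]
wrist_force: [-1.2, -0.0, 3.1]
finger_gap: 0.0172
phi 34.9 r 40.5 mm y -206.5 F [-1.2 -0.   3.1] t 7.25 gap 17.2
rot [0.002, -0.003, 0.011]
[[6.8, 7.1, 0.0], [8.0, 5.6, 0.0], [9.1, 3.4, 0.0], [9.7, 1.1, 0.0], [9.7, -1.2, 0.0]]
```

```bash
python3 -m handwheel '{"linear":[[6.8,7.1,0],[8,5.6,0],[9.1,3.4,0],[9.7,1.1,0],[9.7,-1.2,0]],"delta_rot":[[0,-0.003,0.010],[0,0,0],[0,0,0],[0,0,0],[0,0,0]],"hand":[0.05,0.05,0.05,0.05,0.05]}';python3 -c "
from h import *
crank(14)"
```

```text
time: 7.75
position: [0.6073, -0.2346, 0.0402]
tcp_rot: [-0.51, -0.489, 0.513, -0.487]
wrist_force: [-4.2, 0.2, 6.0]
finger_gap: 0.0169
phi 108.0 r 39.7 mm y -206.5 F [-4.2  0.2  6. ] t 7.75 gap 16.9
rot [0.002, 0.0, 0.005]
[[8.9, -3.8, -0.0], [7.6, -6.1, -0.0], [5.9, -7.8, -0.0], [3.9, -9.0, -0.0], [1.6, -9.6, -0.0]]
```

```bash
python3 -m handwheel '{"linear":[[8.9,-3.8,0],[7.6,-6.1,0],[5.9,-7.8,0],[3.9,-9,0],[1.6,-9.6,0]],"delta_rot":[[0,0,0.005],[0,0,0],[0,0,0],[0,0,0],[0,0,0]],"hand":[0.05,0.05,0.05,0.05,0.05]}';python3 -c "
from h import *
crank(14)"
```

```text
time: 8.25
position: [0.5692, -0.2328, 0.013]
tcp_rot: [0.512, 0.488, -0.512, 0.487]
wrist_force: [2.6, 2.3, 10.9]
finger_gap: 0.0172
phi 180.6 r 39.5 mm y -206.6 F [ 2.6  2.3 10.9] t 8.25 gap 17.2
rot [0.001, -0.002, 0.0]
[[-0.8, -9.7, -0.1], [-3.6, -9.1, -0.0], [-5.7, -7.9, -0.0], [-7.4, -6.3, -0.0], [-8.7, -4.3, -0.0]]
```

```bash
sed -i 's/CX,CZ=0.0,.0525/CX,CZ=0.0,.053/' h.py; python3 -m handwheel '{"linear":[[-1.5,-9.7,0],[-3.6,-9.1,0],[-5.7,-7.9,0],[-7.4,-6.3,0],[-8.7,-4.3,0]],"delta_rot":[[0,-0.002,0],[0,0,0],[0,0,0],[0,0,0],[0,0,0]],"hand":[0.05,0.05,0.05,0.05,0.05]}';python3 -c "
from h import *
crank(14)"
```

```text
time: 8.75
position: [0.5323, -0.2312, 0.039]
tcp_rot: [0.513, 0.486, -0.511, 0.489]
wrist_force: [3.6, 0.3, -1.8]
finger_gap: 0.017
phi 249.5 r 39.9 mm y -206.8 F [ 3.6  0.3 -1.8] t 8.75 gap 17.0
rot [0.001, 0.002, -0.005]
[[-9.4, -2.4, -0.3], [-9.7, 0.1, 0.0], [-9.4, 2.5, 0.0], [-8.5, 4.7, 0.0], [-7.2, 6.6, 0.0]]
```

Turned 418° so far. Checking how the stop stands before going on.

```bash
python3 -m handwheel '{"linear":[[-9.4,-2.4,0],[-9.7,0.1,0],[-9.4,2.5,0],[-8.5,4.7,0],[-6.8,6.6,0]],"delta_rot":[[0,0.002,-0.005],[0,0,0],[0,0,0],[0,0,0],[0,0,0]],"hand":[0.05,0.05,0.05,0.05,0.05]}';python3 -c "
from h import *
crank(14)
for n in ('side','wrist'):
    im,d=get_image(n);cv2.imwrite(f'pics/{n}8.png',im)
    if n=='side': cv2.imwrite('pics/side8c.png',cv2.resize(im[170:270,270:400],None,fx=6,fy=6,interpolation=cv2.INTER_CUBIC))
"
```

```text
time: 9.25
position: [0.5463, -0.2318, 0.0868]
tcp_rot: [0.513, 0.486, -0.511, 0.489]
wrist_force: [8.1, -1.3, -15.8]
finger_gap: 0.0174
phi 325.3 r 41.1 mm y -206.7 F [  8.1  -1.3 -15.8] t 9.25 gap 17.4
rot [0.001, 0.001, -0.004]
[[-3.6, 9.3, -0.2], [-2.3, 9.5, 0.0], [0.1, 9.7, 0.0], [2.4, 9.4, 0.0], [4.7, 8.6, 0.0]]
```

View pics/side8c.png

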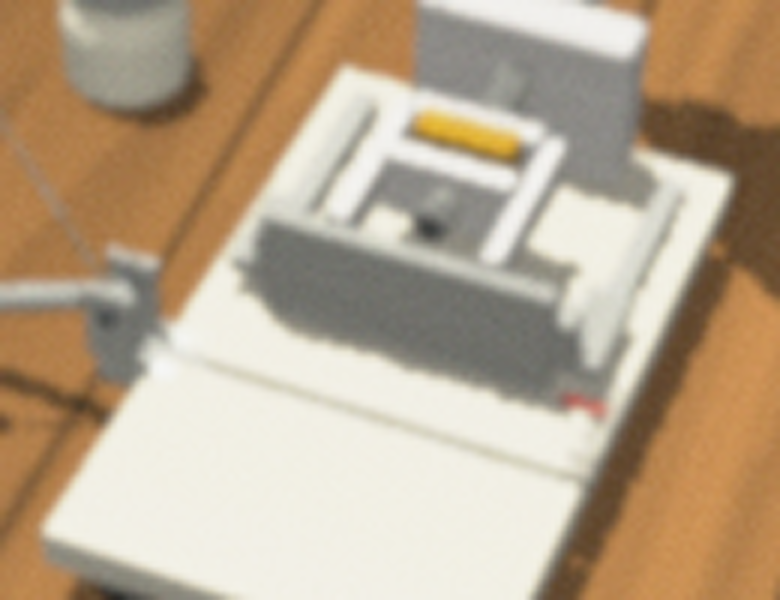

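View pics/wrist8.png

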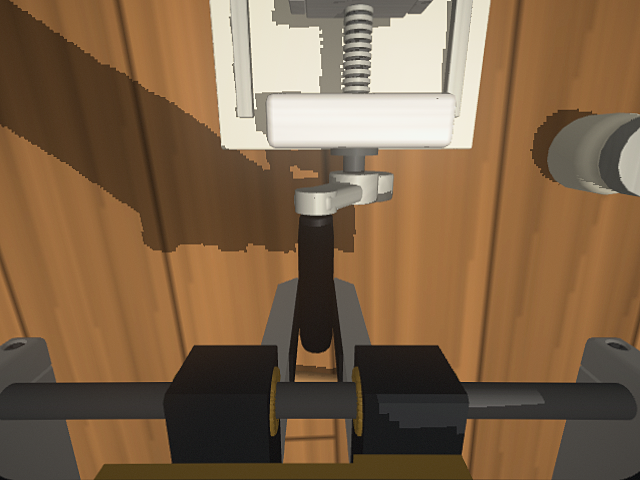

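```bash
cat >> h.py <<'E'
def pointer(im,name="side",s=None,roi=(300,200,420,300),C=None):
    C=C or cam(name,s);h=im.astype(int);m=(h[...,2]-np.maximum(h[...,1],h[...,0]))
    x0,y0,x1,y1=roi;k=np.zeros(m.shape,bool);k[y0:y1,x0:x1]=True
    hh=cv2.cvtColor(im,cv2.COLOR_BGR2HSV);k&=((hh[...,0]<6)|(hh[...,0]>172))&(m>30)
    v,u=np.nonzero(k)
    if len(u)==0:return None
    w=m[v,u];c=np.array([(u*w).sum()/w.sum(),(v*w).sum()/w.sum()])
    P=w2cut(plane(C,[c],.041)[0]);return len(u),c.round(2),(P*1000).round(1),"opening(text slot y=50) %.1f"%(50-P[1]*1000)
E
python3 - <<'E'
from h import *
a=cv2.imread("pics/side0.png");b=cv2.imread("pics/side8.png")
print(pointer(a));print(pointer(b))
w=np.load("pics/w2.npz");print(pointer(w['im'],C=cam("wrist",dict(position=w['p'],tcp_rot=w['r'])),roi=(235,180,300,230)))
C=cam("side")
# slot in side: dark line between bed parts, sample profile along bed direction at cutter x=-60,0
def w2px(p):
    c,Rm,t=C;pc=Rm.T@(p-t);return cv2.projectPoints(pc.reshape(1,1,3),np.zeros(3),np.zeros(3),c['mtx'],c['dist'])[0].reshape(2)
g=cv2.cvtColor(a,cv2.COLOR_BGR2GRAY);G=cv2.cvtColor(b,cv2.COLOR_BGR2GRAY)
for x in (-.06,-.03,0,.03,.06):
    ys=np.arange(.042,.066,.001);px=np.array([w2px(cut2w([x,y,.04])) for y in ys]).astype(np.float32)
    v=cv2.remap(G,px[:,0].reshape(1,-1),px[:,1].reshape(1,-1),cv2.INTER_LINEAR)[0];w=np.clip(np.median(v)-v.astype(float)-4,0,None);print(x,(ys*w).sum()/w.sum())
E
```

```text
(5, array([365.11, 240.88]), array([-72.1,  27.5,  41. ]), 'opening(text slot y=50) 22.5')
(7, array([366.02, 236.44]), array([-69.4,  14. ,  41. ]), 'opening(text slot y=50) 36.0')
(20, array([253.81, 194.08]), array([-72.6,  29.7,  41. ]), 'opening(text slot y=50) 20.3')
-0.06 0.05050000000000001
-0.03 0.050618090452261316
0 0.05063392857142858
0.03 0.0505242718446602
0.06 0.05086170212765958
```

```bash
cat >> h.py <<'E'
def face(im,d,name="side"):
    C=cam(name);v,u=np.mgrid[160:290,260:410];uv=np.c_[u.ravel(),v.ravel()];ok=d[uv[:,1],uv[:,0]]>0;uv=uv[ok]
    P=pts(C,uv,d);Q=np.array([w2cut(p) for p in P])
    def fx(x0,x1,z0,z1):
        k=(Q[:,0]>x0)&(Q[:,0]<x1)&(Q[:,2]>z0)&(Q[:,2]<z1)&(Q[:,1]>-.02)&(Q[:,1]<.048);q=Q[k,1];return k.sum(),np.percentile(q,[10,50,90]).round(4)
    return [fx(-.05,.05,.055,.08),fx(-.05,0,.055,.08),fx(0,.05,.055,.08)]
E
python3 - <<'E'
from h import *
z=np.load("pics/side0.npz");print(face(z['im'],z['d']))
im,d=get_image("side");print(face(im,d));np.savez("pics/side9.npz",im=im,d=d)
crank(14)
E
python3 -m handwheel '{"linear":[[-3.2,9.3,0],[-2.1,9.5,0],[0.1,9.7,0],[2.4,9.4,0],[4.7,8.6,0]],"delta_rot":[[0,0,-0.003],[0,0,0],[0,0,0],[0,0,0],[0,0,0]],"hand":[0.05,0.05,0.05,0.05,0.05]}';python3 -c "
from h import *
crank(14)"
```

```text
[(np.int64(382), array([-0.0081,  0.0308,  0.0324])), (np.int64(196), array([-0.0002,  0.0307,  0.0324])), (np.int64(186), array([-0.0093,  0.0309,  0.0325]))]
[(np.int64(344), array([0.0163, 0.0178, 0.0195])), (np.int64(176), array([0.0164, 0.0178, 0.0197])), (np.int64(168), array([0.0162, 0.0177, 0.0193]))]
phi 327.0 r 40.6 mm y -206.8 F [ 6.3 -1.1 -5. ] t 9.40 gap 16.8
rot [0.001, 0.002, -0.006]
[[-3.7, 9.1, -0.3], [-2.0, 9.5, 0.0], [0.4, 9.7, 0.0], [2.7, 9.4, 0.0], [4.9, 8.4, 0.0]]
time: 9.9
position: [0.5888, -0.2337, 0.0884]
tcp_rot: [-0.51, -0.491, 0.514, -0.484]
wrist_force: [-3.1, 0.3, 2.1]
finger_gap: 0.0172
phi 28.5 r 40.2 mm y -206.5 F [-3.1  0.3  2.1] t 9.90 gap 17.2
rot [0.0, -0.002, 0.011]
[[5.8, 7.9, -0.0], [7.3, 6.4, 0.0], [8.7, 4.4, 0.0], [9.5, 2.2, 0.0], [9.7, -0.1, 0.0]]
```

```bash
python3 -m handwheel '{"linear":[[5.8,7.9,0],[7.3,6.4,0],[8.7,4.4,0],[9.5,2.2,0],[9.7,-0.1,0]],"delta_rot":[[0,-0.002,0.010],[0,0,0],[0,0,0],[0,0,0],[0,0,0]],"hand":[0.05,0.05,0.05,0.05,0.05]}';python3 -c "
from h import *
crank(14)"
```

```text
time: 10.4
position: [0.6085, -0.2347, 0.0443]
tcp_rot: [-0.511, -0.489, 0.513, -0.486]
wrist_force: [-5.4, 0.8, 4.0]
finger_gap: 0.0168
phi 102.6 r 39.9 mm y -206.5 F [-5.4  0.8  4. ] t 10.40 gap 16.8
rot [0.001, -0.0, 0.006]
[[9.2, -3.1, 0.0], [8.2, -5.3, 0.0], [6.6, -7.2, -0.0], [4.7, -8.5, -0.0], [2.5, -9.4, -0.0]]
```

```bash
python3 -m handwheel '{"linear":[[9.2,-3.1,0],[8.2,-5.3,0],[6.6,-7.2,0],[4.5,-8.5,0],[0,0,0]],"delta_rot":[[0,0,0.005],[0,0,0],[0,0,0],[0,0,0],[0,0,0]],"hand":[0.05,0.05,0.05,0.05,0.05]}';python3 -c "
from h import *
im,d=get_image('side');print(face(im,d),pointer(im));cv2.imwrite('pics/side10.png',cv2.resize(im[170:270,270:400],None,fx=6,fy=6,interpolation=cv2.INTER_CUBIC))
crank(14);crank(-14)"
```

```text
time: 10.9
position: [0.5795, -0.2333, 0.0145]
tcp_rot: [-0.512, -0.49, 0.513, -0.485]
wrist_force: [-3.6, 1.3, 6.2]
finger_gap: 0.0171
[(np.int64(338), array([0.0095, 0.0112, 0.0128])), (np.int64(169), array([0.0094, 0.0111, 0.0126])), (np.int64(169), array([0.0097, 0.0112, 0.0129]))] (7, array([367.96, 234.74]), array([-71.7,   7.2,  41. ]), 'opening(text slot y=50) 42.8')
phi 165.3 r 39.9 mm y -206.5 F [-4.4  1.5  9.6] t 10.95 gap 17.4
rot [-0.001, -0.003, 0.007]
[[1.5, -9.6, -0.0], [-1.0, -9.7, 0.0], [-3.3, -9.2, -0.0], [-5.4, -8.1, -0.0], [-7.2, -6.5, -0.0]]
phi 165.3 r 39.9 mm y -206.5 F [-4.4  1.5  9.6] t 10.95 gap 17.4
rot [-0.001, -0.003, 0.007]
[[-3.5, 9.1, -0.1], [-5.7, 7.9, -0.0], [-7.5, 6.3, -0.0], [-8.8, 4.3, -0.0], [-9.5, 2.0, -0.0]]
```

View pics/side10.png

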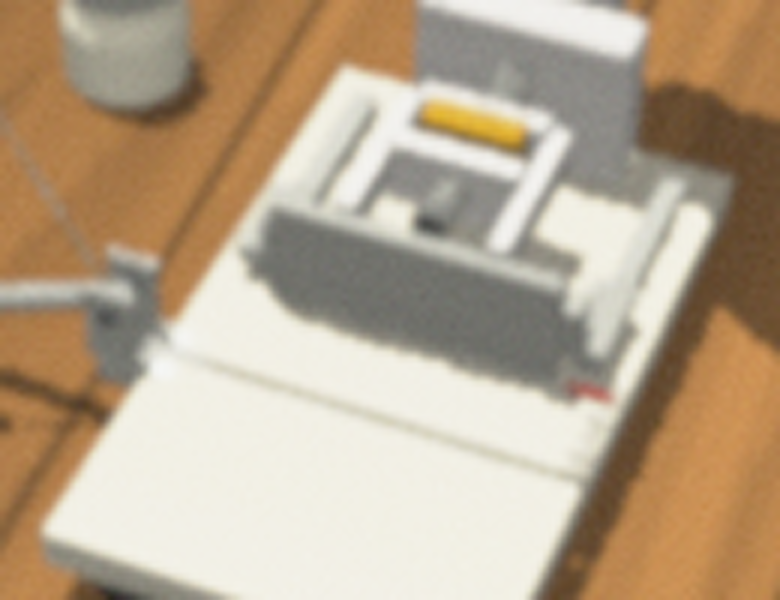

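```bash
python3 -m handwheel '{"linear":[[-3.2,9.1,0],[-5.7,7.9,0],[-7.5,6.3,0],[-8.8,4.3,0],[-9.5,2,0]],"delta_rot":[[0,-0.003,0.007],[0,0,0],[0,0,0],[0,0,0],[0,0,0]],"hand":[0.05,0.05,0.05,0.05,0.05]}';python3 -c "
from h import *
crank(-14)"
```

```text
time: 11.45
position: [0.6087, -0.2347, 0.0462]
tcp_rot: [-0.512, -0.488, 0.514, -0.486]
wrist_force: [-0.2, 0.1, -3.4]
finger_gap: 0.0172
phi 99.8 r 39.7 mm y -206.5 F [-0.2  0.1 -3.4] t 11.45 gap 17.2
rot [-0.002, -0.001, 0.004]
[[-9.7, 0.7, -0.0], [-9.6, -1.9, -0.0], [-8.8, -4.2, 0.0], [-7.5, -6.2, 0.0], [-5.8, -7.8, 0.0]]
```

```bash
python3 -m handwheel '{"linear":[[-9.7,0.7,0],[-9.6,-1.9,0],[-8.8,-4.2,0],[-7.5,-6.2,0],[-5.6,-7.8,0]],"delta_rot":[[0,-0.001,0.004],[0,0,0],[0,0,0],[0,0,0],[0,0,0]],"hand":[0.05,0.05,0.05,0.05,0.05]}';python3 -c "
from h import *
crank(-14)"
```

```text
time: 11.95
position: [0.586, -0.2336, 0.0904]
tcp_rot: [-0.512, -0.488, 0.514, -0.486]
wrist_force: [-1.4, -1.5, -11.7]
finger_gap: 0.0168
phi 23.7 r 40.8 mm y -206.6 F [ -1.4  -1.5 -11.7] t 11.95 gap 16.8
rot [-0.002, 0.0, 0.003]
[[-2.0, -9.7, -0.1], [-0.4, -9.7, 0.0], [1.9, -9.6, 0.0], [4.2, -8.8, 0.0], [6.2, -7.5, 0.0]]
```

```bash
python3 -m handwheel '{"linear":[[-2,-9.7,0],[-0.2,-9.7,0],[2.2,-9.6,0],[4.4,-8.8,0],[6.3,-7.5,0]],"delta_rot":[[0,0,0.003],[0,0,0],[0,0,0],[0,0,0],[0,0,0]],"hand":[0.05,0.05,0.05,0.05,0.05]}';python3 -c "
from h import *
crank(-14)"
```

```text
time: 12.45
position: [0.544, -0.2318, 0.0836]
tcp_rot: [0.516, 0.482, -0.51, 0.491]
wrist_force: [0.2, 0.1, 4.6]
finger_gap: 0.0171
phi 320.1 r 39.9 mm y -206.8 F [0.2 0.1 4.6] t 12.45 gap 17.1
rot [-0.002, 0.003, -0.015]
[[7.0, -6.8, -0.3], [8.4, -4.9, -0.0], [9.4, -2.7, -0.0], [9.7, -0.3, -0.0], [9.5, 2.0, -0.0]]
```

```bash
python3 -m handwheel '{"linear":[[7,-6.8,0],[8.4,-4.9,0],[9.4,-2.7,0],[9.7,-0.3,0],[9.5,2,0]],"delta_rot":[[0,0.003,-0.014],[0,0,0],[0,0,0],[0,0,0],[0,0,0]],"hand":[0.05,0.05,0.05,0.05,0.05]}';python3 -c "
from h import *
crank(-14)
im,d=get_image('side');print(face(im,d),pointer(im))"
```

```text
time: 12.95
position: [0.5324, -0.2311, 0.0386]
tcp_rot: [0.514, 0.486, -0.511, 0.488]
wrist_force: [3.5, 0.9, 5.2]
finger_gap: 0.0169
phi 248.8 r 40.0 mm y -206.7 F [3.5 0.9 5.2] t 12.95 gap 16.9
rot [-0.002, -0.0, -0.005]
[[8.6, 4.5, -0.2], [7.3, 6.5, -0.0], [5.5, 8.1, -0.0], [3.4, 9.2, -0.0], [1.0, 9.7, -0.0]]
[(np.int64(345), array([0.0142, 0.0158, 0.0176])), (np.int64(178), array([0.0139, 0.0158, 0.0175])), (np.int64(167), array([0.0143, 0.0159, 0.0176]))] (6, array([367.21, 236.34]), array([-71.8,  12.6,  41. ]), 'opening(text slot y=50) 37.4')
```

```bash
python3 -m handwheel '{"linear":[[8.6,4.5,0],[7.3,6.5,0],[5.5,8.1,0],[3.2,9.2,0],[0,0,0]],"delta_rot":[[0,0,-0.004],[0,0,0],[0,0,0],[0,0,0],[0,0,0]],"hand":[0.05,0.05,0.05,0.05,0.05]}';python3 -c "
from h import *
crank(-14)
im,d=get_image('side');print(face(im,d),pointer(im))"
```

```text
time: 13.5
position: [0.5674, -0.2328, 0.0133]
tcp_rot: [0.514, 0.486, -0.51, 0.489]
wrist_force: [1.4, 0.9, 5.5]
finger_gap: 0.0176
phi 183.2 r 39.8 mm y -206.7 F [1.4 0.9 5.5] t 13.50 gap 17.6
rot [-0.0, -0.0, -0.007]
[[-0.4, 9.7, -0.2], [-2.9, 9.3, -0.0], [-5.1, 8.3, -0.0], [-6.9, 6.9, -0.0], [-8.4, 5.0, -0.0]]
[(np.int64(335), array([0.0162, 0.018 , 0.0197])), (np.int64(165), array([0.0164, 0.018 , 0.0196])), (np.int64(170), array([0.0162, 0.018 , 0.0199]))] (10, array([367.04, 236.93]), array([-72. ,  14.4,  41. ]), 'opening(text slot y=50) 35.6')
```

Depth puts the opening at about 32.6 mm. I'll release here at the bottom of the circle and read the scale closely with the wrist camera.

```bash
python3 -m handwheel '{"linear":[[0,0,0],[0,0,0],[0,0,0],[-10,0,0],[-40,0,0]],"delta_rot":[[0,0,0],[0,0,0],[0,0,0],[0,0,0],[0,0,0]],"hand":[0.5,0.5,0.5,0.5,0.5]}';python3 -c "
from h import *
s=sense();print(w2cut(s['position']),s['finger_gap'])
rows([cut2w([-.015,-.19,.10]),cut2w([-.03,-.16,.14]),cut2w([-.045,-.12,.145]),cut2w([-.045,-.10,.14])])"
```

```text
time: 14.05
position: [0.5587, -0.2307, 0.0566]
tcp_rot: [-0.511, -0.491, 0.514, -0.483]
wrist_force: [0.4, -0.3, 0.2]
finger_gap: 0.0468
[-0.01105541 -0.20498465  0.05656344] 0.046810496938830784
[-43.3, -4.5, -15.2] [-0.0, -0.001, 0.003]
[-39.7, -15.4, -30.1] [-0.0, -0.001, 0.003]
[-4.8, -15.1, -40.0] [-0.0, -0.001, 0.003]
[5.0, 0.0, -20.0] [-0.0, -0.001, 0.003]
```

```bash
python3 -m handwheel '{"linear":[[-43,-4,-5],[-40,-15,-40],[-5,-15,-40],[5,0,-20],[0,0,0]],"delta_rot":[[0,0,0.003],[0,0,0.003],[0,0,0.003],[0,0,0.003],[0,0,0]],"hand":[0.5,0.5,0.5,0.5,0.5]}';python3 -c "
from h import *
s=sense();print(w2cut(s['position']))
im,d=get_image('wrist');np.savez('pics/w11.npz',im=im,d=d,p=s['position'],r=s['tcp_rot']);cv2.imwrite('pics/w11.png',im)
"
```

```text
time: 14.55
position: [0.533, -0.1313, 0.1436]
tcp_rot: [0.516, 0.484, -0.512, 0.487]
wrist_force: [0.9, -0.5, -0.8]
finger_gap: 0.0472
[-0.04158936 -0.10700743  0.14361056]
```

View pics/w11.png

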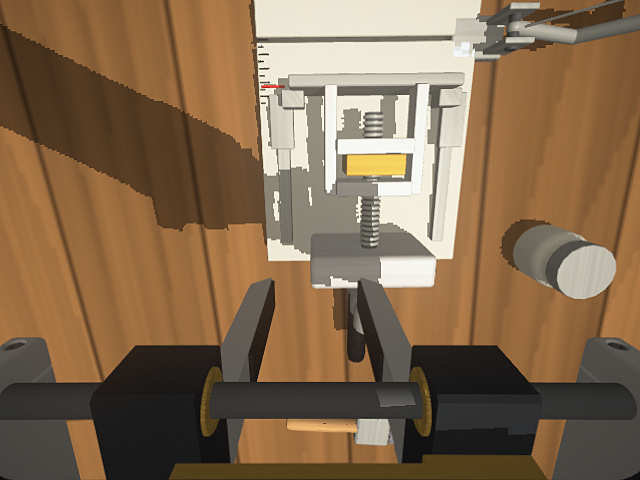

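```bash
python3 - <<'E'
from h import *
z=np.load("pics/w11.npz");im,d=z['im'],z['d'];C=cam("wrist",dict(position=z['p'],tcp_rot=z['r']))
cv2.imwrite("pics/w11c.png",cv2.resize(im[25:125,245:315],None,fx=8,fy=6,interpolation=cv2.INTER_CUBIC)[:600,:560])
g=cv2.cvtColor(im,cv2.COLOR_BGR2GRAY)
print(g[28:115,256:272].tolist()[::1] if 0 else '')
for r in range(30,112): print(r,g[r,257:286:2].tolist(), "R" if (im[r,262:280,2].astype(int)-im[r,262:280,1]).max()>60 else "")
E
```

```text
30 [241, 231, 231, 231, 231, 231, 231, 231, 231, 231, 230, 231, 231, 231, 231] 
31 [242, 231, 232, 231, 232, 231, 232, 232, 231, 231, 231, 231, 231, 232, 232] 
32 [241, 232, 231, 231, 232, 231, 231, 231, 231, 231, 231, 231, 232, 232, 232] 
33 [241, 231, 232, 232, 232, 232, 231, 231, 231, 231, 232, 231, 232, 232, 233] 
34 [241, 233, 233, 233, 233, 233, 234, 234, 234, 233, 233, 234, 234, 234, 233] 
35 [240, 234, 234, 234, 234, 234, 234, 234, 234, 234, 233, 234, 234, 234, 234] 
36 [215, 209, 210, 209, 207, 207, 206, 205, 205, 205, 204, 203, 203, 203, 202] 
37 [161, 163, 161, 160, 159, 157, 156, 155, 153, 152, 144, 145, 142, 141, 140] 
38 [86, 88, 88, 89, 90, 88, 94, 94, 94, 94, 99, 101, 85, 87, 89] 
39 [73, 56, 55, 57, 58, 60, 104, 106, 105, 106, 106, 105, 107, 108, 109] 
40 [68, 75, 72, 71, 71, 70, 94, 105, 104, 103, 104, 106, 105, 105, 106] 
41 [72, 98, 99, 100, 100, 98, 97, 97, 100, 99, 99, 100, 99, 101, 101] 
42 [114, 112, 114, 113, 114, 114, 113, 114, 133, 131, 132, 130, 132, 130, 132] 
43 [239, 228, 228, 228, 228, 229, 230, 231, 230, 231, 231, 231, 231, 232, 233] 
44 [238, 245, 23
[... 4623 characters left out ...]
03 [77, 94, 64, 69, 114, 252, 115, 203, 202, 203, 223, 117, 95, 207, 205] 
104 [77, 91, 236, 231, 229, 252, 112, 203, 203, 204, 219, 113, 91, 205, 202] 
105 [80, 73, 249, 241, 242, 254, 109, 202, 203, 204, 215, 108, 83, 212, 210] 
106 [81, 62, 245, 234, 243, 181, 108, 204, 202, 202, 211, 193, 192, 195, 194] 
107 [84, 62, 245, 234, 248, 129, 107, 204, 202, 203, 208, 214, 217, 117, 122] 
108 [84, 59, 245, 234, 250, 133, 95, 205, 202, 203, 208, 210, 212, 124, 77] 
109 [84, 58, 245, 234, 249, 133, 89, 205, 202, 203, 209, 209, 209, 199, 128] 
110 [83, 57, 244, 234, 246, 131, 103, 205, 203, 203, 208, 210, 207, 213, 198] 
111 [83, 59, 242, 233, 241, 130, 109, 205, 203, 204, 209, 209, 208, 209, 212]
```

View pics/w11c.png

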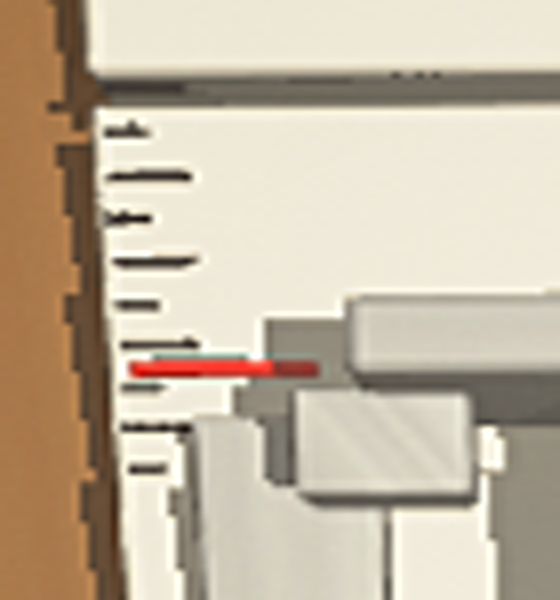

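The scale lines are at rows 75.4 (25), 82.1 (30) and 89.1 (35). The red pointer is at row 86.0, so the stop reads 32.8–32.9 mm; depth gave 32.6. I still have to close 2.9 mm, an 87° turn. Going back to the grip.

```bash
python3 -c "
from h import *
rows([cut2w([-.03,-.14,.14]),cut2w([-.010,-.18,.125]),cut2w([-.0022,-.206,.09]),cut2w([-.0022,-.2065,.05]),cut2w([-.0022,-.2065,.03])])"
```

```text
[3.9, 11.7, 30.9] [-0.002, -0.0, -0.001]
[15.1, 20.2, 39.9] [-0.002, -0.0, -0.001]
[35.0, 7.8, 26.0] [-0.002, -0.0, -0.001]
[40.0, -0.1, 0.5] [-0.002, -0.0, -0.001]
[20.0, -0.0, 0.0] [-0.002, -0.0, -0.001]
```

```bash
python3 -m handwheel '{"linear":[[2,12,31],[5,20,40],[25,8,28],[30,0,2],[25,0,0]],"delta_rot":[[0,0,0],[0,0,0],[0,0,0],[0,0,0],[0,0,0]],"hand":[0.5,0.5,0.5,0.5,0.5]}';python3 -c "
from h import *
print(w2cut(sense()['position']));rows([cut2w([-.0022,-.2065,.013])])"
```

```text
time: 15.1
position: [0.5701, -0.2519, 0.0583]
tcp_rot: [0.517, 0.479, -0.514, 0.489]
wrist_force: [0.6, -0.0, -0.6]
finger_gap: 0.0466
[ 0.00147356 -0.22561749  0.05829029]
[45.1, -4.5, -19.4] [-0.013, 0.008, -0.014]
```

```bash
python3 -m handwheel '{"linear":[[10,-4,-17],[20,-0.5,-2],[14,0,0]],"delta_rot":[[-0.013,0.008,-0.014],[0,0,0],[0,0,0]],"hand":[0.5,0.5,0.5]}';python3 -c "
from h import *
print(w2cut(sense()['position']));rows([cut2w([-.0022,-.2065,.013])])"
```

```text
time: 15.4
position: [0.5635, -0.2363, 0.0107]
tcp_rot: [-0.512, -0.488, 0.515, -0.484]
wrist_force: [-0.8, 0.5, 0.0]
finger_gap: 0.0471
[-0.00595024 -0.2103357   0.01067405]
[-2.4, 3.7, -3.9] [-0.005, 0.0, 0.007]
```

```bash
python3 -m handwheel '{"linear":[[-2.4,3.7,-3.5],[0,0,0]],"delta_rot":[[-0.005,0,0.007],[0,0,0]],"hand":[0.45,0.45]}';python3 -c "
from h import *
print(w2cut(sense()['position']));rows([cut2w([-.0022,-.2065,.013])])"
```

```text
time: 15.6
position: [0.5669, -0.2319, 0.0121]
tcp_rot: [-0.512, -0.488, 0.512, -0.487]
wrist_force: [-0.3, -0.2, 0.8]
finger_gap: 0.0423
[-0.00280871 -0.20576209  0.01212488]
[-0.9, 0.6, 0.7] [0.001, -0.001, 0.002]
```

```bash
python3 -m handwheel '{"linear":[[-1,0.6,0.7],[0,0,0],[0,0,0],[0,0,0],[0,0,0]],"delta_rot":[[0,0,0],[0,0,0],[0,0,0],[0,0,0],[0,0,0]],"hand":[0.05,0.05,0.05,0.05,0.05]}' 30;python3 -c "
from h import *
crank(-14)"
```

```text
time: 16.1
position: [0.5687, -0.2329, 0.0164]
tcp_rot: [0.512, 0.488, -0.512, 0.488]
wrist_force: [0.9, -1.3, -4.5]
finger_gap: 0.017
phi 181.4 r 36.6 mm y -206.7 F [ 0.9 -1.3 -4.5] t 16.10 gap 17.0
rot [0.002, -0.0, -0.001]
[[2.5, 9.6, -0.2], [-3.3, 9.2, 0.0], [-5.4, 8.1, 0.0], [-7.2, 6.6, 0.0], [-8.6, 4.6, 0.0]]
```

```bash
sed -i 's/CX,CZ=0.0,.053$/CX,CZ=0.0,.0563/' h.py; python3 -c "
from h import *
crank(-14)"
```

```text
phi 181.3 r 39.9 mm y -206.7 F [ 0.9 -1.3 -4.5] t 16.10 gap 17.0
rot [0.002, -0.0, -0.001]
[[-0.8, 9.7, -0.2], [-3.3, 9.2, 0.0], [-5.4, 8.1, 0.0], [-7.2, 6.6, 0.0], [-8.6, 4.6, 0.0]]
```

```bash
python3 -m handwheel '{"linear":[[-0.8,9.7,0],[-3.3,9.2,0],[-5.4,8.1,0],[-7.2,6.6,0],[-8.6,4.6,0]],"delta_rot":[[0,0,0],[0,0,0],[0,0,0],[0,0,0],[0,0,0]],"hand":[0.05,0.05,0.05,0.05,0.05]}';python3 -c "
from h import *
crank(-6,2)"
```

```text
time: 16.6
position: [0.6063, -0.2346, 0.0407]
tcp_rot: [-0.511, -0.49, 0.513, -0.486]
wrist_force: [-2.0, -1.0, -1.5]
finger_gap: 0.0171
phi 113.0 r 39.9 mm y -206.6 F [-2.  -1.  -1.5] t 16.60 gap 17.1
rot [0.001, -0.001, 0.007]
[[-3.9, 1.5, -0.1], [-4.1, 1.0, -0.0]]
```

```bash
python3 -m handwheel '{"linear":[[-5,1.7,0],[-5,1,0],[0,0,0]],"delta_rot":[[0,-0.001,0.007],[0,0,0],[0,0,0]],"hand":[0.05,0.05,0.05]}';python3 -c "
from h import *
crank(-6,2)
im,d=get_image('side');print(face(im,d),pointer(im))"
```

```text
time: 16.9
position: [0.6096, -0.2348, 0.0534]
tcp_rot: [0.512, 0.488, -0.512, 0.488]
wrist_force: [-3.2, -0.5, -0.3]
finger_gap: 0.0172
phi 94.1 r 40.1 mm y -206.6 F [-3.2 -0.5 -0.3] t 16.90 gap 17.2
rot [0.002, 0.0, -0.001]
[[-4.2, -0.0, -0.1], [-4.2, -0.4, -0.0]]
[(np.int64(355), array([0.019 , 0.0209, 0.0227])), (np.int64(183), array([0.019 , 0.0208, 0.0227])), (np.int64(172), array([0.019 , 0.0211, 0.0227]))] (8, array([366.58, 237.53]), array([-71.7,  16.6,  41. ]), 'opening(text slot y=50) 33.4')
```

Depth gives a 2.9 mm closing move (18.0 → 20.9), so about 30.0 mm. Releasing, then reading the scale again on the way to the cheese.

```bash
python3 -m handwheel '{"linear":[[0,0,0],[0,0,0],[0,0,0],[0,0,0],[-10,0,0]],"delta_rot":[[0,0,0],[0,0,0],[0,0,0],[0,0,0],[0,0,0]],"hand":[0.5,0.5,0.5,0.5,0.5]}';python3 -c "
from h import *
s=sense();print(w2cut(s['position']),s['finger_gap'])
rows([cut2w([.035,-.206,.10]),cut2w([.01,-.20,.14]),cut2w([-.025,-.165,.148]),cut2w([-.045,-.125,.145]),cut2w([-.043,-.107,.1436])])"
```

```text
time: 17.45
position: [0.6134, -0.2346, 0.0644]
tcp_rot: [0.514, 0.486, -0.51, 0.49]
wrist_force: [0.3, -0.4, -0.7]
finger_gap: 0.0469
[ 0.04384321 -0.20618774  0.06435371] 0.04686003655420433
[-35.7, -8.5, -0.2] [0.0, 0.0, -0.002]
[-40.2, -24.7, -6.0] [0.0, 0.0, -0.002]
[-8.2, -34.9, -35.0] [0.0, 0.0, -0.002]
[2.9, -20.0, -40.0] [0.0, 0.0, -0.002]
[1.4, 2.0, -18.0] [0.0, 0.0, -0.002]
```

```bash
python3 -m handwheel '{"linear":[[-40,0,0],[-40,-25,-6],[-6,-37,-37],[2,-24,-40],[2,0,-18]],"delta_rot":[[0,0,0],[0,0,0],[0,0,0],[0,0,0],[0,0,0]],"hand":[0.5,0.5,0.5,0.7,0.9]}';python3 -c "
from h import *
s=sense();print(w2cut(s['position']))
im,d=get_image('wrist');np.savez('pics/w12.npz',im=im,d=d,p=s['position'],r=s['tcp_rot']);cv2.imwrite('pics/w12.png',im)
"
```

```text
time: 17.95
position: [0.5322, -0.133, 0.1523]
tcp_rot: [0.517, 0.481, -0.51, 0.491]
wrist_force: [1.0, -0.2, -0.4]
finger_gap: 0.0598
[-0.04236421 -0.10873247  0.15229709]
```

View pics/w12.png

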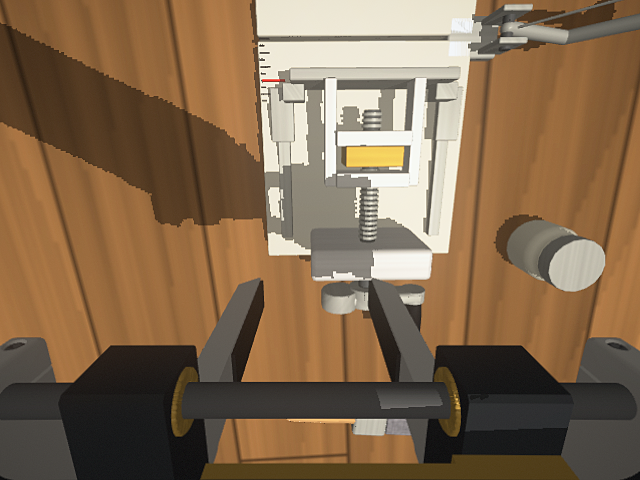

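```bash
python3 - <<'E'
from h import *
z=np.load("pics/w12.npz");im=z['im'];g=cv2.cvtColor(im,cv2.COLOR_BGR2GRAY)
C=cam("wrist",dict(position=z['p'],tcp_rot=z['r']))
cv2.imwrite("pics/w12c.png",cv2.resize(im[30:120,245:315],None,fx=8,fy=6,interpolation=cv2.INTER_CUBIC))
for r in range(40,108): print(r,g[r,259:281:2].tolist(), "R" if (im[r,262:280,2].astype(int)-im[r,262:280,1]).max()>60 else "")
E
```

```text
40 [85, 101, 100, 101, 101, 100, 96, 100, 97, 100, 100] 
41 [136, 139, 138, 138, 138, 137, 137, 137, 137, 138, 140] 
42 [245, 235, 235, 233, 233, 232, 234, 234, 234, 235, 235] 
43 [253, 249, 246, 239, 237, 238, 238, 237, 238, 238, 237] 
44 [246, 248, 245, 238, 233, 233, 233, 233, 234, 233, 233] 
45 [82, 37, 37, 240, 233, 233, 232, 233, 233, 233, 233] 
46 [155, 117, 118, 239, 233, 233, 233, 233, 233, 232, 233] 
47 [253, 251, 247, 235, 233, 233, 233, 232, 232, 233, 233] 
48 [244, 237, 236, 233, 233, 233, 233, 233, 234, 232, 233] 
49 [241, 233, 233, 233, 233, 233, 233, 232, 233, 233, 233] 
50 [242, 237, 237, 237, 238, 236, 233, 234, 234, 233, 233] 
51 [246, 247, 248, 249, 248, 241, 234, 234, 234, 233, 233] 
52 [185, 73, 77, 76, 77, 135, 235, 233, 234, 234, 233] 
53 [182, 92, 93, 92, 91, 145, 235, 234, 233, 234, 233] 
54 [248, 252, 252, 252, 252, 245, 234, 233, 233, 233, 233] 
55 [240, 238, 237, 237, 237, 236, 234, 234, 234, 233, 233] 
56 [235, 236, 234, 233, 233, 234, 234, 233, 233, 233, 233] 
57 [238, 245, 241, 234, 233, 234, 234, 234, 233, 234, 235] 
58 [132, 117, 253, 239, 234, 234, 
[... 2213 characters left out ...]
 240, 239, 251, 130, 213, 204, 202, 211, 112] 
97 [72, 234, 237, 236, 243, 128, 211, 205, 202, 210, 113] 
98 [73, 236, 241, 241, 241, 126, 210, 204, 203, 210, 113] 
99 [75, 239, 220, 220, 245, 125, 208, 205, 203, 209, 111] 
100 [75, 241, 94, 94, 248, 125, 206, 205, 202, 208, 102] 
101 [76, 236, 162, 160, 248, 127, 205, 206, 203, 208, 195] 
102 [77, 228, 236, 236, 249, 130, 201, 206, 203, 207, 214] 
103 [77, 221, 238, 239, 168, 133, 197, 205, 203, 207, 212] 
104 [80, 217, 236, 237, 121, 137, 195, 205, 202, 208, 211] 
105 [80, 214, 235, 237, 125, 139, 192, 206, 203, 206, 212] 
106 [79, 209, 236, 237, 126, 139, 188, 204, 202, 207, 210] 
107 [79, 224, 234, 237, 126, 138, 181, 205, 201, 206, 210]
```

View pics/w12c.png

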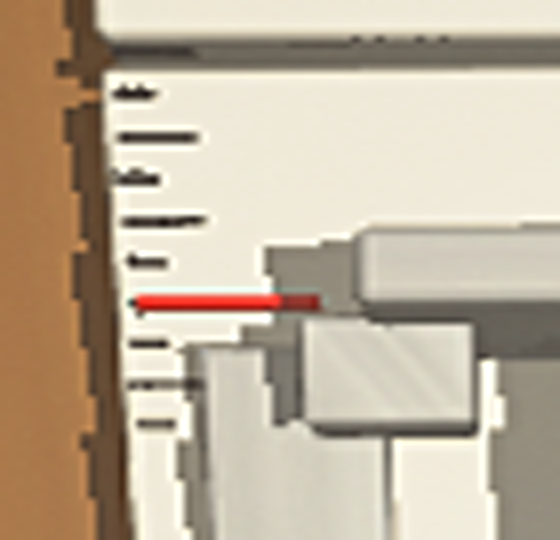

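The pointer now covers the 30 line: pointer at row 80.1, lines at 73.5 (25) and 86.9 (35), so it reads 30.0 mm, and the last move was closing. Now locating the ash cheese across views.

```bash
python3 - <<'E'
from h import *
np.set_printoptions(precision=4,suppress=True)
res={}
for f,n,roi in(("scene0","scene",(325,165,362,200)),("side0","side",(293,322,335,370)),("w1","wrist",(265,175,335,248))):
    z=np.load(f"pics/{f}.npz");im,d=z['im'],z['d'];C=cam(n,dict(position=z['p'],tcp_rot=z['r'])) if n=="wrist" else cam(n)
    hsv=cv2.cvtColor(im,cv2.COLOR_BGR2HSV)
    k=np.zeros(d.shape,bool);k[roi[1]:roi[3],roi[0]:roi[2]]=True
    v,u=np.nonzero(k&(d>0));P=pts(C,np.c_[u,v],d)
    m=(P[:,2]>.053)&(P[:,2]<.066);c=np.array([u[m].mean(),v[m].mean()])
    q=P[m];cc,rr=cv2.minEnclosingCircle((q[:,:2]*1000).astype(np.float32))
    print(n,"top z",np.median(q[:,2]),"centroid",c,"plane.06",plane(C,[c],.06)[0],"circle",cc,rr)
    res[n]=(C,c)
for a,b in(("scene","side"),("scene","wrist"),("side","wrist")):
    print(a,b,two(*res[a],*res[b]))
E
```

```text
scene top z 0.059463041499098535 centroid [342.7101 178.3536] plane.06 [0.5212 0.2853 0.06  ] circle (502.67950439453125, 289.252197265625) 48.1007194519043
side top z 0.060139413178217915 centroid [312.048  341.6511] plane.06 [0.5224 0.294  0.06  ] circle (523.3609619140625, 292.371826171875) 29.93397331237793
wrist top z 0.05845216522142538 centroid [299.2112 213.7884] plane.06 [0.5233 0.2915 0.06  ] circle (522.8743286132812, 289.85888671875) 29.760921478271484
scene side (array([0.5214, 0.2904, 0.0553]), np.float64(0.004566729424259418))
scene wrist (array([0.5212, 0.2899, 0.0552]), np.float64(0.003758576560565319))
side wrist (array([0.5233, 0.2907, 0.0547]), np.float64(0.0009401793756757351))
```

```bash
python3 -c "
from h import *
rows(line([.523,.291,.16],9))"
```

```text
[-1.1, -3.6, -46.7] [-0.0, 0.0, -0.002]
[-1.1, -3.6, -46.7] [-0.0, 0.0, -0.002]
[-1.0, -3.6, -46.7] [-0.0, 0.0, -0.002]
[-1.0, -3.6, -46.7] [-0.0, 0.0, -0.002]
[-1.0, -3.6, -46.7] [-0.0, 0.0, -0.002]
[-1.0, -3.6, -46.7] [-0.0, 0.0, -0.002]
[-0.9, -3.6, -46.7] [-0.0, 0.0, -0.002]
[-0.9, -3.6, -46.7] [-0.0, 0.0, -0.002]
[-0.9, -3.6, -46.7] [-0.0, 0.0, -0.002]
```

```bash
python3 -m handwheel '{"linear":[[-5,-4,-46],[-3,-4,-47],[-1,-4,-47],[-1,-4,-47],[-1,-4,-47]],"delta_rot":[[0,0,-0.005],[0,0,-0.005],[0,0,-0.005],[0,0,0],[0,0,0]],"hand":[0.9,0.9,0.9,0.9,0.9]}';python3 -c "
from h import *
rows(line([.523,.291,.14],5))"
```

```text
time: 18.5
position: [0.533, 0.0975, 0.1661]
tcp_rot: [0.518, 0.477, -0.515, 0.489]
wrist_force: [1.0, -0.4, -0.1]
finger_gap: 0.0847
[4.8, -4.7, -38.5] [-0.004, 0.002, -0.003]
[4.9, -4.5, -38.5] [-0.004, 0.002, -0.003]
[5.0, -4.4, -38.5] [-0.004, 0.002, -0.003]
[5.1, -4.2, -38.5] [-0.004, 0.002, -0.003]
[5.1, -4.1, -38.6] [-0.004, 0.002, -0.003]
```

```bash
python3 -m handwheel '{"linear":[[5,-5,-38],[5,-5,-38],[5,-4,-38],[5,-4,-38],[5,-4,-36]],"delta_rot":[[-0.004,0.002,-0.003],[-0.004,0.002,-0.003],[-0.004,0.002,-0.003],[-0.004,0.002,-0.003],[-0.004,0.002,-0.003]],"hand":[0.9,0.9,0.9,0.9,0.9]}';python3 -m handwheel '{"linear":[[0,0,0]],"delta_rot":[[0,0,0]],"hand":[0.9]}';python3 -c "
from h import *
s=sense();print(s['position'])
rows([[.523,.291,.11],[.523,.291,.06]])
im,d=get_image('wrist');cv2.imwrite('pics/w13.png',im);np.savez('pics/w13.npz',im=im,d=d,p=s['position'],r=s['tcp_rot'])"
```

```text
time: 19.0
position: [0.5282, 0.2952, 0.1436]
tcp_rot: [0.515, 0.487, -0.508, 0.49]
wrist_force: [0.5, -0.4, -0.0]
finger_gap: 0.0845
time: 19.1
position: [0.5274, 0.3018, 0.1428]
tcp_rot: [0.513, 0.49, -0.505, 0.491]
wrist_force: [-0.5, 0.0, 0.6]
finger_gap: 0.0846
[0.52741795 0.30183994 0.14280912]
[32.7, -4.3, 11.3] [0.006, -0.004, -0.005]
[50.0, -0.2, 0.2] [0.006, -0.004, -0.005]
```

View pics/w13.png

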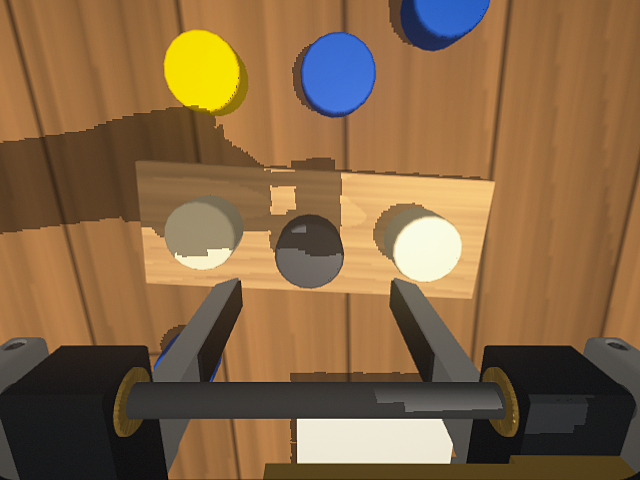

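The ash at (309,251) is nearly centred between the open fingers (240..392), with the whites outside them.

```bash
python3 -c "
from h import *
z=np.load('pics/w13.npz');C=cam('wrist',dict(position=z['p'],tcp_rot=z['r']));d=z['d']
v,u=np.mgrid[205:300,265:355];P=pts(C,np.c_[u.ravel(),v.ravel()],d);q=P[(P[:,2]>.052)&(P[:,2]<.068)]
print(cv2.minEnclosingCircle((q[:,:2]*1000).astype(np.float32)),np.median(q[:,2]))
rows([[.523,.291,.10],[.523,.291,.055]])"
```

```text
((522.7910766601562, 290.24658203125), 29.67388153076172) 0.05841076159450165
[43.2, -5.6, 7.8] [0.005, -0.003, -0.005]
[45.0, -0.2, 0.1] [0.005, -0.003, -0.005]
```

```bash
python3 -m handwheel '{"linear":[[15,-5.5,8],[40,0,1],[30,0,0],[0,0,0]],"delta_rot":[[0.005,-0.003,-0.005],[0.005,-0.003,-0.005],[0,0,0],[0,0,0]],"hand":[0.9,0.9,0.9,0.9]}';python3 -c "
from h import *
s=sense();print(s['position'])
rows([[.523,.2905,.0145]])"
```

```text
time: 19.55
position: [0.5299, 0.2834, 0.0597]
tcp_rot: [0.516, 0.483, -0.512, 0.488]
wrist_force: [0.6, -1.0, -0.3]
finger_gap: 0.0845
[0.52986897 0.2834182  0.05968774]
[45.1, -7.7, -6.7] [-0.007, 0.001, -0.009]
```

```bash
python3 -m handwheel '{"linear":[[0,-7,-6],[2,0,0]],"delta_rot":[[-0.007,0,-0.009],[0,0,0]],"hand":[0.9,0.9]}';python3 -c "
from h import *
s=sense();print(s['position'])
rows([[.523,.2905,.0145]])"
```

```text
time: 19.75
position: [0.5254, 0.2879, 0.0599]
tcp_rot: [0.513, 0.486, -0.513, 0.487]
wrist_force: [0.1, -0.2, -0.2]
finger_gap: 0.0844
[0.52537045 0.28787521 0.05988779]
[45.4, -2.6, -2.5] [-0.003, 0.001, -0.002]
```

```bash
python3 -m handwheel '{"linear":[[16,-2.5,-2.5],[16,0,0],[10,0,0],[2,0,0]],"delta_rot":[[-0.003,0,-0.002],[0,0,0],[0,0,0],[0,0,0]],"hand":[0.9,0.9,0.9,0.9]}';python3 -c "
from h import *
s=sense();print(s['position'])
rows([[.523,.2905,.0145]])"
```

```text
time: 20.15
position: [0.5258, 0.2925, 0.0172]
tcp_rot: [0.515, 0.487, -0.509, 0.489]
wrist_force: [-0.1, 0.4, 0.2]
finger_gap: 0.0846
[0.52583414 0.29252983 0.01722353]
[2.7, -2.8, 2.2] [0.001, -0.004, -0.007]
```

```bash
python3 -m handwheel '{"linear":[[1.5,-2.8,2],[0,0,0],[0,0,0],[0,0,0],[0,0,0]],"delta_rot":[[0,-0.004,-0.007],[0,0,0],[0,0,0],[0,0,0],[0,0,0]],"hand":[0.9,0.5,0.5,0.5,0.5]}' 15;python3 -c "
from h import *
s=sense();print(s['position'],s['finger_gap'])"
```

```text
time: 20.65
position: [0.5233, 0.291, 0.0166]
tcp_rot: [0.512, 0.488, -0.512, 0.488]
wrist_force: [0.1, 0.4, -2.1]
finger_gap: 0.0598
[0.52328638 0.29096352 0.01657205] 0.059791025700657606
```

Holding the ash (gap 59.8 mm). Lifting and carrying it over the open bed.

```bash
python3 -m handwheel '{"linear":[[-20,0,0],[-35,0,0],[-30,0,0]],"delta_rot":[[0,0,0],[0,0,0],[0,0,0]],"hand":[0.5,0.5,0.5]}';python3 -c "
from h import *
s=sense();print(s['position'],s['finger_gap'])
rows(line(cut2w([0,.10,.085]),5))"
```

```text
time: 20.95
position: [0.5194, 0.2892, 0.0994]
tcp_rot: [-0.508, -0.489, 0.516, -0.487]
wrist_force: [0.6, -0.1, -1.4]
finger_gap: 0.0598
[0.51943452 0.28920163 0.09937289] 0.05977511908399112
[3.0, 15.2, 42.5] [0.0, 0.001, 0.002]
[3.0, 15.2, 42.5] [0.0, 0.001, 0.002]
[2.9, 15.2, 42.5] [0.0, 0.001, 0.002]
[2.9, 15.2, 42.5] [0.0, 0.001, 0.002]
[2.9, 15.2, 42.5] [0.0, 0.001, 0.002]
```

```bash
python3 -m handwheel '{"linear":[[0,15,42],[0,15,42],[0,15,42],[2,15,42],[2,12,33]],"delta_rot":[[0,0.001,0.002],[0,0.001,0.002],[0,0.001,0.002],[0,0.001,0.002],[0,0,0]],"hand":[0.5,0.5,0.5,0.5,0.5]}';python3 -m handwheel '{"linear":[[0,0,0]],"delta_rot":[[0,0,0]],"hand":[0.5]}';python3 -c "
from h import *
s=sense();print(s['position'],w2cut(s['position']),s['finger_gap'])
rows([cut2w([0,.10,.055])])"
```

```text
time: 21.45
position: [0.5859, 0.0909, 0.0998]
tcp_rot: [0.512, 0.492, -0.504, 0.492]
wrist_force: [-0.0, -0.6, -1.6]
finger_gap: 0.0598
time: 21.55
position: [0.5876, 0.083, 0.1002]
tcp_rot: [0.513, 0.488, -0.507, 0.492]
wrist_force: [-0.1, -0.3, -0.8]
finger_gap: 0.0594
[0.58755993 0.08303943 0.10022085] [0.00219762 0.10978493 0.10022085] 0.05943943462872053
[45.2, -2.7, 9.9] [0.01, -0.004, -0.01]
```

```bash
python3 -m handwheel '{"linear":[[12,-2.5,10],[22,0,0],[14,0,0],[0,0,0]],"delta_rot":[[0.01,-0.004,-0.01],[0,0,0],[0,0,0],[0,0,0]],"hand":[0.5,0.5,0.5,0.5]}';python3 -c "
from h import *
s=sense();print(w2cut(s['position']),s['wrist_force'])
rows([cut2w([0,.10,.0395])])"
```

```text
time: 21.95
position: [0.5832, 0.0729, 0.0489]
tcp_rot: [-0.512, -0.488, 0.513, -0.486]
wrist_force: [-1.0, -0.0, -1.9]
finger_gap: 0.0595
[-0.00164411  0.09947979  0.04886025] [-0.97020881 -0.00303003 -1.86932652]
[9.4, 1.7, -0.5] [-0.001, 0.0, 0.003]
```

```bash
python3 -m handwheel '{"linear":[[5,1.7,0],[3,0,0],[0,0,0]],"delta_rot":[[-0.001,0,0.003],[0,0,0],[0,0,0]],"hand":[0.5,0.5,0.5]}';python3 -c "
from h import *
s=sense();print(w2cut(s['position']),s['wrist_force'])
rows([cut2w([0,.10,.0385])])"
```

```text
time: 22.25
position: [0.5847, 0.0747, 0.0402]
tcp_rot: [-0.512, -0.488, 0.512, -0.488]
wrist_force: [-0.9, -0.5, -1.5]
finger_gap: 0.0596
[-0.00023453  0.10136141  0.04018483] [-0.94347894 -0.45016072 -1.46162444]
[1.7, 0.2, 1.4] [0.003, -0.0, 0.0]
```

```bash
python3 -m handwheel '{"linear":[[1,0,0],[0.7,0,0]],"delta_rot":[[0.003,0,0],[0,0,0]],"hand":[0.5,0.5]}';python3 -c "
from h import *
s=sense();print(w2cut(s['position']),s['wrist_force'])
rows([cut2w([0,.10,.0385])])"
```

```text
time: 22.45
position: [0.5854, 0.0753, 0.0392]
tcp_rot: [0.513, 0.487, -0.512, 0.487]
wrist_force: [0.9, -0.6, -1.7]
finger_gap: 0.0598
[0.00041487 0.10198797 0.03920723] [ 0.88206356 -0.55529518 -1.65524694]
[0.7, -0.4, 2.0] [0.0, -0.001, -0.001]
```

```bash
python3 -m handwheel '{"linear":[[0.8,0,0],[0.6,0,0],[0.5,0,0]],"delta_rot":[[0,0,0],[0,0,0],[0,0,0]],"hand":[0.5,0.5,0.5]}';python3 -c "
from h import *
s=sense();print(w2cut(s['position']),s['wrist_force'])
rows([cut2w([0,.10,.0385])])"
```

```text
time: 22.75
position: [0.5858, 0.0755, 0.0384]
tcp_rot: [0.513, 0.487, -0.511, 0.488]
wrist_force: [-1.7, -0.1, 4.3]
finger_gap: 0.06
[0.0007789  0.10218779 0.03842147] [-1.70753291 -0.05575985  4.29452773]
[-0.1, -0.8, 2.2] [0.0, -0.001, -0.002]
```

On the bed. I'll release briefly so it settles flat, regrip, then slide it.

```bash
python3 -m handwheel '{"linear":[[0,0,0],[0,0,0],[-0.5,-0.5,0]],"delta_rot":[[0,0,0],[0,0,0],[0,0,0]],"hand":[0.75,0.75,0.75]}';python3 -m handwheel '{"linear":[[0,0,0],[0,0,0],[0,0,0],[0,0,0]],"delta_rot":[[0,0,0],[0,0,0],[0,0,0],[0,0,0]],"hand":[0.5,0.5,0.5,0.5]}' 20;python3 -c "
from h import *
s=sense();print(w2cut(s['position']),s['wrist_force'],s['finger_gap'])
im,d=get_image('side');cv2.imwrite('pics/side14.png',cv2.resize(im[170:300,270:400],None,fx=4.5,fy=4.5))
rows(line(cut2w([0,.065,.0395]),5))"
```

```text
time: 23.05
position: [0.5862, 0.0754, 0.0394]
tcp_rot: [0.514, 0.487, -0.511, 0.488]
wrist_force: [0.2, -0.1, -0.1]
finger_gap: 0.0704
time: 23.45
position: [0.5864, 0.0753, 0.0395]
tcp_rot: [0.514, 0.487, -0.511, 0.488]
wrist_force: [1.0, 0.2, 0.4]
finger_gap: 0.0596
[0.00138863 0.10203833 0.03951888] [0.966039   0.2019156  0.43811673] 0.05957035607293496
[-0.0, -0.3, 7.4] [-0.0, -0.0, -0.001]
[-0.0, -0.3, 7.4] [-0.0, -0.0, -0.001]
[-0.0, -0.3, 7.4] [-0.0, -0.0, -0.001]
[-0.0, -0.3, 7.4] [-0.0, -0.0, -0.001]
[-0.0, -0.3, 7.4] [-0.0, -0.0, -0.001]
```

View pics/side14.png

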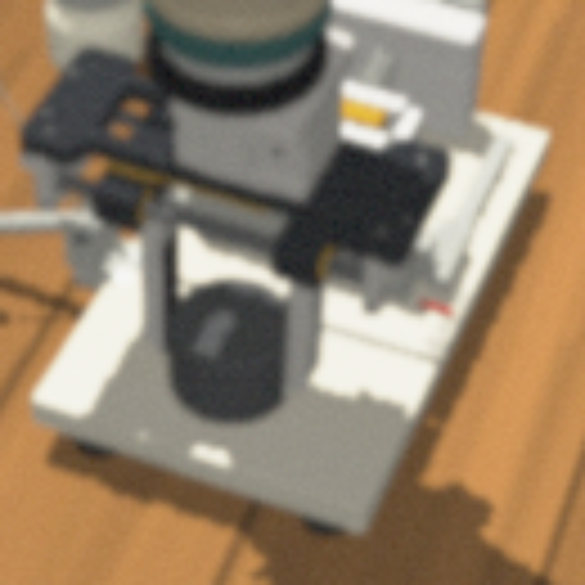

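The ash stands upright on the bed at crop (235,350), held between the fingers. Sliding it toward the stop.

```bash
python3 -m handwheel '{"linear":[[0,-0.5,7],[0,-0.3,8],[0,-0.3,8],[0,0,6],[0,0,2]],"delta_rot":[[0,0,0],[0,0,0],[0,0,0],[0,0,0],[0,0,0]],"hand":[0.5,0.5,0.5,0.5,0.5]}';python3 -c "
from h import *
s=sense();print(w2cut(s['position']),s['wrist_force'],s['finger_gap'])
rows([cut2w([0,.056,.0395])])"
```

```text
time: 24.0
position: [0.5837, 0.0425, 0.0395]
tcp_rot: [0.514, 0.487, -0.51, 0.488]
wrist_force: [0.5, 0.2, 0.5]
finger_gap: 0.0597
[0.00033559 0.06915026 0.03952441] [0.46474432 0.17807179 0.52470229] 0.0596937914357245
[-0.0, -0.3, 13.2] [-0.0, -0.003, -0.005]
```

```bash
python3 -m handwheel '{"linear":[[0,-0.3,5],[0,0,4],[0,0,2],[0,0,1]],"delta_rot":[[0,-0.002,-0.005],[0,0,0],[0,0,0],[0,0,0]],"hand":[0.5,0.5,0.5,0.5]}';python3 -c "
from h import *
s=sense();print(w2cut(s['position']),s['wrist_force'],s['finger_gap'])
rows([cut2w([0,.050,.0395])])"
```

```text
time: 24.4
position: [0.5829, 0.0294, 0.0396]
tcp_rot: [0.513, 0.488, -0.512, 0.487]
wrist_force: [-0.4, 1.1, 0.6]
finger_gap: 0.06
[0.00021593 0.05599585 0.03958326] [-0.4294179   1.11650709  0.59866836] 0.05998181160681861
[0.1, -0.2, 6.0] [-0.001, -0.001, 0.0]
```

Now 1 mm steps with the force watched.

```bash
for i in 1 ; do python3 -m handwheel '{"linear":[[0,0,1.5],[0,0,1],[0,0,1]],"delta_rot":[[0,0,0],[0,0,0],[0,0,0]],"hand":[0.5,0.5,0.5]}';done;python3 -c "
from h import *
s=sense();print(w2cut(s['position']),s['wrist_force'],s['finger_gap'])"
```

```text
time: 24.7
position: [0.5828, 0.0265, 0.0396]
tcp_rot: [0.512, 0.488, -0.512, 0.487]
wrist_force: [0.8, 2.3, 0.7]
finger_gap: 0.0598
[0.00023319 0.05304222 0.03959039] [0.84352078 2.28225665 0.69282725] 0.05981534710858066
```

```bash
python3 -m handwheel '{"linear":[[0,0,0.8],[0,0,0.8]],"delta_rot":[[0,0,0],[0,0,0]],"hand":[0.5,0.5]}';python3 -c "
from h import *
s=sense();print(w2cut(s['position']),s['wrist_force'])"
```

```text
time: 24.9
position: [0.5827, 0.025, 0.0396]
tcp_rot: [0.512, 0.488, -0.512, 0.487]
wrist_force: [-1.2, 2.0, 0.5]
finger_gap: 0.0597
[0.00021769 0.05160456 0.03958154] [-1.18601952  2.04586666  0.46672684]
```

```bash
python3 -m handwheel '{"linear":[[0,0,0.7]],"delta_rot":[[0,0,0]],"hand":[0.5]}';python3 -c "
from h import *
s=sense();print(w2cut(s['position']),s['wrist_force'])"
```

```text
time: 25.0
position: [0.5827, 0.0249, 0.0396]
tcp_rot: [0.513, 0.488, -0.511, 0.487]
wrist_force: [-0.1, 2.6, 0.8]
finger_gap: 0.0596
[0.00026899 0.05149025 0.03958666] [-0.13458729  2.56708585  0.83816231]
```

```bash
python3 -m handwheel '{"linear":[[0,0,0.8]],"delta_rot":[[0,0,0]],"hand":[0.5]}'; python3 -m handwheel '{"linear":[[0,0,0.8]],"delta_rot":[[0,0,0]],"hand":[0.5]}'; python3 -c "
from h import *
s=sense();print(w2cut(s['position']),s['wrist_force'])"
```

```text
time: 25.1
position: [0.5827, 0.025, 0.0396]
tcp_rot: [0.513, 0.489, -0.511, 0.487]
wrist_force: [1.1, 3.5, 1.8]
finger_gap: 0.06
time: 25.2
position: [0.5827, 0.025, 0.0396]
tcp_rot: [0.513, 0.489, -0.511, 0.487]
wrist_force: [-0.3, 3.5, 0.8]
finger_gap: 0.0597
[0.00023975 0.05153445 0.039597  ] [-0.2798781   3.46734498  0.8040418 ]
```

Contact: motion has stopped at y 51.5. Raising the push.

```bash
python3 -m handwheel '{"linear":[[0,0,1.4]],"delta_rot":[[0,0,0]],"hand":[0.5]}'; python3 -m handwheel '{"linear":[[0,0,1.8]],"delta_rot":[[0,0,0]],"hand":[0.5]}'; python3 -c "
from h import *
s=sense();print(w2cut(s['position']),s['wrist_force'])"
```

```text
time: 25.3
position: [0.5827, 0.0249, 0.0396]
tcp_rot: [0.513, 0.49, -0.51, 0.487]
wrist_force: [0.0, 5.7, 1.1]
finger_gap: 0.0595
time: 25.4
position: [0.5826, 0.025, 0.0396]
tcp_rot: [0.513, 0.491, -0.509, 0.486]
wrist_force: [0.4, 7.1, 0.9]
finger_gap: 0.0592
[0.00014961 0.0515379  0.03962161] [0.35363391 7.07322011 0.89273575]
```

```bash
python3 -m handwheel '{"linear":[[0,0,2.4]],"delta_rot":[[0,0,0]],"hand":[0.5]}'; python3 -m handwheel '{"linear":[[0,0,2.6]],"delta_rot":[[0,0,0]],"hand":[0.5]}'; python3 -c "
from h import *
s=sense();print(w2cut(s['position']),s['wrist_force'],(R.from_matrix(Rt()).inv()*R.from_quat(s['tcp_rot'])).as_rotvec())"
```

```text
time: 25.5
position: [0.5826, 0.025, 0.0396]
tcp_rot: [0.513, 0.492, -0.508, 0.486]
wrist_force: [0.3, 7.7, 1.4]
finger_gap: 0.0596
time: 25.6
position: [0.5825, 0.0251, 0.0397]
tcp_rot: [0.514, 0.493, -0.507, 0.485]
wrist_force: [-0.5, 7.5, 0.4]
finger_gap: 0.0598
[6.61260140e-05 5.16643801e-02 3.96697824e-02] [-0.49251577  7.45089576  0.43755408] [-0.00702901  0.01407064 -0.0014148 ]
```

```bash
python3 -m handwheel '{"linear":[[0,0,2.4]],"delta_rot":[[0.005,-0.008,0]],"hand":[0.5]}'; python3 -m handwheel '{"linear":[[0,0,2.6]],"delta_rot":[[0,-0.01,0]],"hand":[0.5]}'; python3 -c "
from h import *
s=sense();print(w2cut(s['position']),s['wrist_force'],(R.from_matrix(Rt()).inv()*R.from_quat(s['tcp_rot'])).as_rotvec())"
```

```text
time: 25.7
position: [0.5826, 0.0249, 0.0397]
tcp_rot: [0.513, 0.491, -0.51, 0.486]
wrist_force: [1.5, 5.6, -0.2]
finger_gap: 0.0598
time: 25.8
position: [0.5826, 0.0247, 0.0396]
tcp_rot: [-0.511, -0.489, 0.511, -0.488]
wrist_force: [0.1, 7.5, 0.6]
finger_gap: 0.0597
[0.00013891 0.05128088 0.03961376] [0.11553797 7.46875954 0.57357727] [-0.00417498  0.00155162 -0.00168611]
```

```bash
python3 -m handwheel '{"linear":[[0,0,3]],"delta_rot":[[0,-0.008,0]],"hand":[0.5]}'; python3 -c "
from h import *
s=sense();print(w2cut(s['position']),s['wrist_force'],(R.from_matrix(Rt()).inv()*R.from_quat(s['tcp_rot'])).as_rotvec())"
```

```text
time: 25.9
position: [0.5826, 0.0246, 0.0396]
tcp_rot: [-0.51, -0.489, 0.512, -0.489]
wrist_force: [0.2, 8.7, 1.4]
finger_gap: 0.0598
[0.00011931 0.05112046 0.03959272] [0.23090847 8.72919721 1.41155088] [-0.00566176 -0.0034036  -0.00190771]
```

```bash
python3 -m handwheel '{"linear":[[0,0,3.4]],"delta_rot":[[0,-0.004,0]],"hand":[0.5]}'; python3 -c "
from h import *
s=sense();print(w2cut(s['position']),s['wrist_force'],(R.from_matrix(Rt()).inv()*R.from_quat(s['tcp_rot'])).as_rotvec())"
```

```text
time: 26.0
position: [0.5825, 0.0245, 0.0396]
tcp_rot: [-0.509, -0.489, 0.512, -0.49]
wrist_force: [0.7, 9.1, 1.1]
finger_gap: 0.0594
[7.92471659e-05 5.11140381e-02 3.95964507e-02] [0.73180664 9.09655763 1.06020749] [-0.00745904 -0.00381444 -0.00217597]
```

Firm push of 9 N (about 8 N on the stop after drag). Now unload, release, and rise.

```bash
python3 -m handwheel '{"linear":[[0,0,0.3],[0,0,0],[0,0,0],[0,0,0],[0,0,0]],"delta_rot":[[0,0,0],[0,0,0],[0,0,0],[0,0,0],[0,0,0]],"hand":[0.5,0.8,0.85,0.85,0.85]}'; python3 -c "
from h import *
s=sense();print(w2cut(s['position']),s['wrist_force'],s['finger_gap'])
rows(line(cut2w([0,.056,.17]),4))"
```

```text
time: 26.5
position: [0.582, 0.0198, 0.0394]
tcp_rot: [-0.508, -0.487, 0.514, -0.49]
wrist_force: [-0.0, -1.1, 0.0]
finger_gap: 0.0799
[-0.00023921  0.04631736  0.03938713] [-0.02148999 -1.08290816  0.03914262] 0.07992025438061835
[-32.7, -0.0, -2.1] [0.001, 0.002, 0.001]
[-32.7, 0.0, -2.2] [0.001, 0.002, 0.001]
[-32.7, 0.0, -2.3] [0.001, 0.002, 0.001]
[-32.7, 0.0, -2.3] [0.001, 0.002, 0.001]
```

```bash
python3 -m handwheel '{"linear":[[-15,0,0],[-40,0,0],[-45,0,0],[-45,0,0],[-20,0,-20]],"delta_rot":[[0,0,0],[0,0,0],[0,0,0],[0,0,0],[0,0,0]],"hand":[0.85,0.85,0.85,0.85,0.85]}'; python3 -m handwheel '{"linear":[[0,0,0]],"delta_rot":[[0,0,0]],"hand":[0.85]}'; python3 -c "
from h import *
np.set_printoptions(precision=4,suppress=True)
s=sense();print(w2cut(s['position']),s['wrist_force'])
im,d=get_image('wrist');cv2.imwrite('pics/w15.png',im)
C=cam('wrist',s);v,u=np.mgrid[0:300,200:460];P=pts(C,np.c_[u.ravel(),v.ravel()],d);Q=np.array([w2cut(p) for p in P])
hs=cv2.cvtColor(im,cv2.COLOR_BGR2HSV)[...,2][0:300,200:460].ravel()
k=(Q[:,2]>.076)&(Q[:,2]<.088)&(Q[:,1]>.015)&(Q[:,1]<.1)&(abs(Q[:,0])<.045)&(hs<110)
print(cv2.minEnclosingCircle((Q[k][:,:2]*1000).astype(np.float32)),np.percentile(Q[k][:,2],[5,50,95]))
im,d=get_image('side');cv2.imwrite('pics/side15.png',cv2.resize(im[160:300,250:400],None,fx=4,fy=4));print(face(im,d)[0],pointer(im))
C=cam('side');v,u=np.mgrid[170:280,270:400];P=pts(C,np.c_[u.ravel(),v.ravel()],d);Q=np.array([w2cut(p) for p in P])
k=(Q[:,2]>.076)&(Q[:,2]<.088)&(Q[:,1]>.022)&(Q[:,1]<.1)&(abs(Q[:,0])<.045);print('side',cv2.minEnclosingCircle((Q[k][:,:2]*1000).astype(np.float32)),np.percentile(Q[k][:,2],[5,50,95]))
"
```

```text
time: 27.0
position: [0.5809, 0.0353, 0.2106]
tcp_rot: [-0.507, -0.485, 0.519, -0.488]
wrist_force: [0.6, 0.2, -0.0]
finger_gap: 0.0796
time: 27.1
position: [0.5831, 0.0383, 0.2144]
tcp_rot: [-0.509, -0.485, 0.516, -0.489]
wrist_force: [0.1, 0.1, -0.8]
finger_gap: 0.0798
[-0.0001  0.0649  0.2144] [ 0.1409  0.1413 -0.8357]
((0.12701258063316345, 33.54231262207031), 46.72464370727539) [0.077  0.0804 0.084 ]
(np.int64(217), array([-0.0032,  0.0207,  0.0232])) (11, array([366.81, 237.83]), array([-72.5,  17.3,  41. ]), 'opening(text slot y=50) 32.7')
side ((-0.7271007299423218, 39.05495834350586), 44.0881462097168) [0.0779 0.083  0.0855]
```

View pics/w15.png

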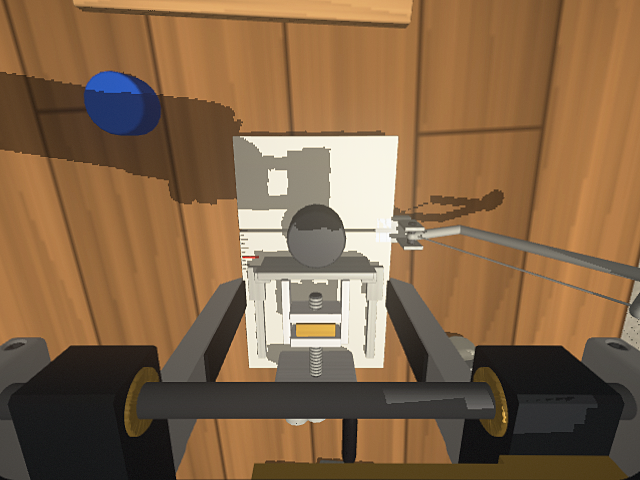

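View pics/side15.png

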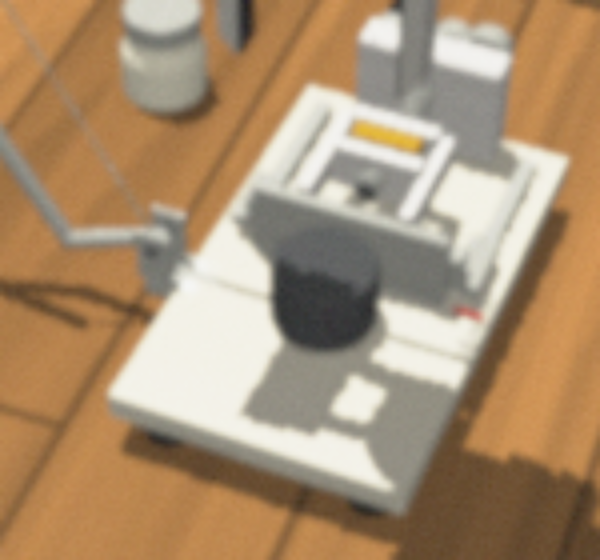

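```bash
python3 -c "
from h import *
np.set_printoptions(precision=4,suppress=True)
for n in('side','wrist'):
    s=sense();im,d=get_image(n);C=cam(n,s)
    v,u=np.mgrid[150:290,270:420];P=pts(C,np.c_[u.ravel(),v.ravel()],d);Q=np.array([w2cut(p) for p in P])
    k=(Q[:,2]>.0775)&(Q[:,2]<.087)&(Q[:,1]>.035)&(Q[:,1]<.1)&(abs(Q[:,0])<.045);q=Q[k]
    # circle fit on outer boundary
    A=np.c_[2*q[:,:2],np.ones(len(q))]
    h=cv2.convexHull((q[:,:2]*1000).astype(np.float32)).reshape(-1,2);h=h[h[:,1]>45]
    A=np.c_[2*h,np.ones(len(h))];c=np.linalg.lstsq(A,(h**2).sum(1),rcond=None)[0];print(n,'centre',c[:2],'r',np.sqrt(c[2]+c[0]**2+c[1]**2),'z',np.percentile(q[:,2],[5,50,95]),'ymax',h[:,1].max(),'x',h[:,0].min(),h[:,0].max())
    if n=='wrist': cv2.imwrite('pics/w16.png',cv2.resize(im[190:310,230:400],None,fx=4.5,fy=4.5,interpolation=cv2.INTER_CUBIC))
    if n=='side': print(face(im,d))
im,d=get_image('scene');cv2.imwrite('pics/s16.png',im)
"
```

```text
side centre [ 1.0377 53.9747] r 28.762900490221046 z [0.0798 0.083  0.0852] ymax 82.57953 x -27.999355 29.944576
[(np.int64(219), array([-0.0038,  0.021 ,  0.0225])), (np.int64(135), array([0.0188, 0.0212, 0.0227])), (np.int64(84), array([-0.0177,  0.0208,  0.0225]))]
wrist centre [ 0.6828 50.9777] r 29.365005090435222 z [0.079  0.0804 0.0817] ymax 80.424225 x -28.310194 29.702745
```

View pics/w16.png

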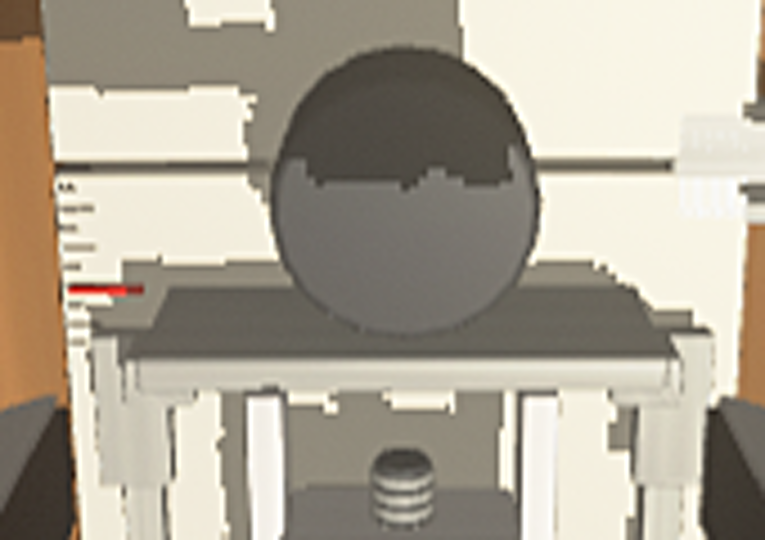

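View pics/s16.png

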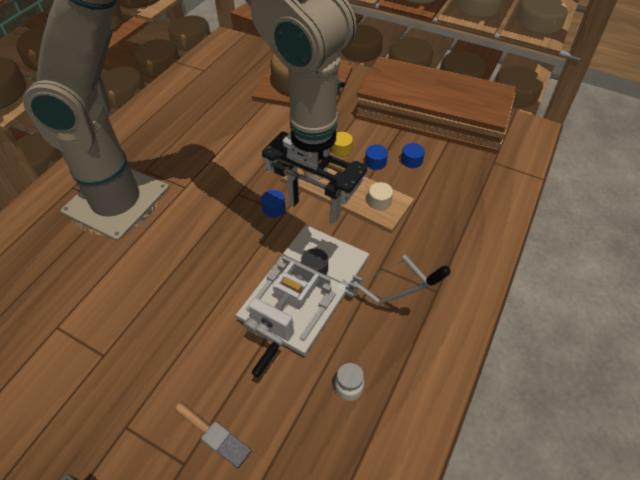

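```bash
python3 -c "
from h import *
s=sense();C=cam('wrist',s)
for uv,z in (((253.3,254.2),.041),((250,226.2),.04),((360,226.5),.04)): print(uv,w2cut(plane(C,[uv],z)[0])*1000)
# slot y at x=0 vs cheese, and stop top edges at z=.091
for uv in ((320,275.0-4),): print(w2cut(plane(C,[(320,190+357/4.5)],.091)[0])*1000)
print(s['time'],s['wrist_force'])
"
```

```text
(253.3, 254.2) [-73.72139269  19.80407082  41.        ]
(250, 226.2) [-75.57863849  51.66383447  40.        ]
(360, 226.5) [43.54554433 51.10575473 40.        ]
[ 0.25876732 22.04860149 91.        ]
27.35 [0.67124437 0.25900018 0.03297781]
```

```bash
python3 -c "
from cell import job_done;print(job_done())"
```

```text
the job is handed in; nothing more can be done
None
```

The stop is set to 30 mm and the ash cheese is home against it, upright on the bed. I let go and handed the job in at about 27 s of the 72 s allowed; no verdict was reported.

- **Stop:** I wound it open from about 21 mm to about 39.4 mm by depth. I then brought it back by closing only, in two stages, reading the scale at 32.9 mm in between. At the end the red pointer sat on the 30 mm line, which was last moved closed.
- **Cheese:** I took the ash from the board and set it on the bed. I released it once so it would settle flat, then regripped it and slid it to the stop. The push built up to about 9 N at the wrist, so roughly 8 N on the stop. After release I rose clear, and the robot is touching nothing.

**Last checks:**
- The cheese's measured centre is at 51.0 mm, and the wire slot in the same view is at 51.1 to 51.7 mm. The stop's face did not move under the push.
- The cheese was lined up along the slot to within 1 mm, and contact with the stop is confirmed only to about 1 mm.
- I did not touch the white cheeses, the brush or the pot. I did not re-measure their positions at the end.

**What disagreed:**
- The fingertips turned out to be about 12 mm behind the reported TCP, not 22 mm ahead. My first attempt to grip the crank closed on air above it, and I worked from the measured value after that.
- Casting pointer and slot onto the bed plane gave openings of about 31 to 33 mm in the last pictures. The scale lines read about 30 mm and the stop-face depth 29.6 to 30 mm, so I went by those.

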